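# Load the bench shaker and hang its guard door

## Robot

A 6-joint arm with a two-finger parallel gripper is mounted at the origin on the work surface. World frame = base frame: x ahead of the robot, y to its left, z up, the work surface at z = 0. Lengths are in m, angles in degrees, forces in N, time in s.
With the tool pointing down it reaches from about 0.4 to 0.825 m from the base axis. Payload 7 kg.
Tool frame: the origin (TCP) lies midway between the tips of the shut fingers; the grasp point (between the pads) lies r.grasp_offset behind it (r.grasp_offset is the distance from the TCP to the grasp point, in m); z points along the fingers, y is the direction in which the jaws open and shut (so a half turn about z gives the same grasp; the last joint's range is limited). The gripper opens to 88 mm and grips with 3 to 60 N. Pads are 19 mm wide; open, the fingers measure 130 mm over their backs; the gripper's body (78 mm by 193 mm) begins 47 mm behind the grasp point.
Start: joints at [86.408, 20.546, 0.682, 0, -70.136, -16.507], TCP at [0.232, 0.634, 0.227] pointing down, gripper open.
Joint ranges: [-176.03, 176.03], [-82.01, 121.73], [-58.28, 71.71], [-173.87, 95.51], [-174.79, -0.11], [-173.66, 173.66]. Speed limits (degrees/s): [136.94, 136.94, 172.46, 180, 180, 180].

## Interface

Orientations are given as [roll, pitch, yaw] about the fixed x, y, z axes, in that order (R = Rz(yaw) Ry(pitch) Rx(roll)).
In Python, from plant import status, imaging, r gives the robot as it stands.
- The arm moves only by the tool apply_moves, never from a script. Its argument "moves" is a list of rows, each a list of 6 numbers: the shift along the tool's x, y, z in units of 200 mm (1.0 is 200 mm), then the turn, a rotation vector about the tool's x, y, z in units of 90 degrees (1.0 is 90 degrees). In form: [[tx, ty, tz, rx, ry, rz], ...]. A call has 1 to 12 rows; each row is the pose to reach, as a shift and turn from the pose measured when the call began, along the tool's axes at that moment; what a row does not reach only later rows make up. A row lasts 1/8 s, in which the tool goes at most 62.5 mm and 10.7 degrees, less where a joint would pass 70% of its speed; a pose out of reach is approached as far as the arm can. A call with a number of a shift or a turn outside -1 to 1 is refused whole. A call with a gripper value outside its range is refused whole. "hand" is the closure, from -1 (fully open) to 1 (shut), set as the call begins (left out, the last holds). The fingers move at their own pace and stop on an object; "grip_force" is the grip in N (left out, the last holds). Time passes only in rows, so rows that repeat a pose let the fingers close. It gives the time, the measured TCP pose, the force and the opening at its end, in the units of the state.
- status.get_state(): the state, without advancing time (a new reading comes with each control period).
- imaging.capture(name): name is "scene" or "side" or "wrist"; returns (picture, depth): 420x560x3 uint8, blue, green, red; 420x560 float32, m along the optical axis (not along the pixel's ray), 0 where there is no reading.
- imaging.camera_info(name): a dict with "fx", "fy", "cx", "cy" (pixels), "T" (4x4, takes a point from camera to world coordinates). Camera axes: x right, y up, looking along -z (the intrinsics and any distortion apply to the point x, -y, -z); pixel columns grow to the right and rows downward; lengths in m; the calibration is good to about 2 mm. A picture is of the moment at which its call begins: read the wrist's pose just before it. camera_info takes no time and is no camera call; for the wrist camera it gives the pose at the moment of the call.
- r.close_job(): hands the job in, once; it reports no verdict.
The state is a dict: "time_s": time; "joints": joint angles; "qd": joint speeds; "joint_torque": joint torques, N m; "tcp_pos": TCP position; "eef_rot": TCP orientation; "contact_force": force on the tool from outside, world axes, zero at the start; "moment": the same for the moment, N m; "gripper_width": finger opening in m.
Only numpy, scipy, OpenCV 4.12 (cv2) and the standard library are available. Lean on these libraries where they do the work, as an engineer would, in place of code of your own. Each camera call takes 0.05 s, during which the arm holds its last target.

## Task

Get the bench shaker ready to run: lift every blue-capped sample bottle out of the wire basket and stand each one fully down in a cup of its own on the shaker platform, leaving the brown bottle in the basket. Once they are all in, take the clear guard door from its drying rack, lower its two hinge knuckles fully onto both hinge pins at the front of the guard and swing it shut. Only when the door is shut, pull the red stop knob up to its stop and leave it out. Leave the blue tip box and the white timer where they are.

Things in the scene. Friction and masses are not known exactly. Their poses are not given: they have to be found in the camera images.
- bottle1: white plastic sample bottle with a blue screw cap, 88 tall: body 40 diameter up to 56, neck 28 diameter, cap 36 diameter from 66 to 88 above its base; about 90 g; body slippery (friction 0.25), cap not. Origin: centre of its base, z along its axis. Three or four such bottles stand in the wire basket at the start; absent ones read None
- bottle2: white plastic sample bottle with a blue screw cap, 88 tall: body 40 diameter up to 56, neck 28 diameter, cap 36 diameter from 66 to 88 above its base; about 90 g; body slippery (friction 0.25), cap not. Origin: centre of its base, z along its axis. Three or four such bottles stand in the wire basket at the start; absent ones read None
- bottle3: white plastic sample bottle with a blue screw cap, 88 tall: body 40 diameter up to 56, neck 28 diameter, cap 36 diameter from 66 to 88 above its base; about 90 g; body slippery (friction 0.25), cap not. Origin: centre of its base, z along its axis. Three or four such bottles stand in the wire basket at the start; absent ones read None
- bottle4: white plastic sample bottle with a blue screw cap, 88 tall: body 40 diameter up to 56, neck 28 diameter, cap 36 diameter from 66 to 88 above its base; about 90 g; body slippery (friction 0.25), cap not. Origin: centre of its base, z along its axis. Three or four such bottles stand in the wire basket at the start; absent ones read None
- basket: stainless wire basket, fixed, 240 (its x) by 165 (its y) outside, rim 48 above the table, floor plate 4 thick, walls 4. Origin: centre of its underside. Bottles stand on its floor, 4 above the table, about 74 apart. It is on the left or on the right of the bench, the door's rack on the other side
- brown_bottle: brown bottle with a white cap, 44 diameter, 78 tall, in the basket's end at its -x; it stays in the basket. Origin: centre of its base
- shaker: white bench shaker, fixed. Origin: on the table under the platform's centre; x to its back (away from the robot), y left, z up. Housing x -145 to 120, y -245 to 120, top at 70. On it a guard, open above: posts 14 square at x, y = +-103, clear left, right and back walls, up to z 215; its front (x -110) is closed by the loose door. Low console with stop knob right of y -115. Four cups on the platform
- cup1 (a point): centre of the inner floor of a black round cup on the shaker platform, 90 above the table (front left; axes as the shaker's); inner diameter 47, rim 48 above this point; the four cups stand 76 apart in x and in y; 60 from cup centre to the nearest guard wall
- cup2 (a point): centre of the inner floor of a black round cup on the shaker platform, 90 above the table (front right; axes as the shaker's); inner diameter 47, rim 48 above this point; the four cups stand 76 apart in x and in y; 60 from cup centre to the nearest guard wall
- cup3 (a point): centre of the inner floor of a black round cup on the shaker platform, 90 above the table (back left; axes as the shaker's); inner diameter 47, rim 48 above this point; the four cups stand 76 apart in x and in y; 60 from cup centre to the nearest guard wall
- cup4 (a point): centre of the inner floor of a black round cup on the shaker platform, 90 above the table (back right; axes as the shaker's); inner diameter 47, rim 48 above this point; the four cups stand 76 apart in x and in y; 60 from cup centre to the nearest guard wall
- pin_low (a point): foot of the lower hinge pin, on its steel lug at the front left of the guard (axes as the shaker's). Pin: 8 diameter, upright, 22 long, the last 7 tapered to a 3 wide tip; the lug, 6 thick, lies below this point and is joined to the post behind it (+x)
- pin_high (a point): foot of the upper pin, 93 straight above pin_low; same pin and lug. The lower knuckle cannot come down from above past the upper lug: bring the door in level from the front (-x of the shaker) with its knuckles 25 to 60 above their seats, then lower it straight down
- door: loose guard door: aluminium frame, clear panel, 205 wide (y), 145 tall (z), 10 thick (x), 350 g. Origin: centre of the lower edge. Plain upper rail 22 tall, good to grip from above. Its -x face is the outside (green handle near the -y edge, z 50 to 100, standing out 30 from mid plane); knuckles along the +y edge. Hung and shut: axes as the shaker's, origin at x -125, y 0, z 75 of the shaker
- knuckle_low (a point): centre of the lower face of the lower knuckle: tube 18 outside, bore 10, 24 tall; at y +116, z 12 of the door. Seated, it meets pin_low
- knuckle_high (a point): the same for the upper knuckle, at y +116, z 105 of the door. Seated, it meets pin_high
- door_edge (a point): middle of the door's free edge, at y -102.5, z 72.5 of the door. The hung door opens towards the robot, free edge to -x of the shaker; shut, its mid plane is 7 in front of the rubber stop strip on the right post, and 5 is free below it
- rack: white drying rack, fixed, 95 (its x) by 190 (its y), base 12 thick; two pairs of blocks at y +-55, tops 48 above the table, hold the door upright in slots 13 wide along its y; the door's axes lie about as the rack's. Origin: centre of the underside. Lift the door straight up by 40 or more to clear it
- stop_knob (a joint): red mushroom stop knob: 0 pressed in, grows as it is pulled up, 0.012 m at its upper stop; pulling takes about 5 N at first, 8 N at the stop, and it stays where it is left
- knob_top (a point): centre of the top of the red knob: head 38 diameter (widest from 6 to 15 below this point, 19 thick in all), axis vertical; pressed in, its top is 112 above the table and it has 19 free below the head to the yellow plate; 75 from its axis to the guard's right wall
- tip_box: blue pipette-tip box with clear lid, 80 by 115, 48 tall; not to be moved. Origin: centre of its underside
- timer: small white timer, 55 by 65, 18 tall; not to be moved
Not all that is in view belongs to the job. Leave any orange look-alike of the bottle1 alone.

How it is judged (in metres and radians):
On the way, in this order (a step that is already met when the one before it is completed fails the run):
1. all blue-capped bottles stand in cups, the stop knob still in (angle between each of bottle1, bottle2, bottle3, bottle4's own z axis and vertical below 0.15 rad and ((horizontal distance between bottle1 and cup1 below 0.007 m and z of bottle1 in the frame of cup1 below 0.006 m) or (horizontal distance between bottle1 and cup2 below 0.007 m and z of bottle1 in the frame of cup2 below 0.006 m) or (horizontal distance between bottle1 and cup3 below 0.007 m and z of bottle1 in the frame of cup3 below 0.006 m) or (horizontal distance between bottle1 and cup4 below 0.007 m and z of bottle1 in the frame of cup4 below 0.006 m)) and ((horizontal distance between bottle2 and cup1 below 0.007 m and z of bottle2 in the frame of cup1 below 0.006 m) or (horizontal distance between bottle2 and cup2 below 0.007 m and z of bottle2 in the frame of cup2 below 0.006 m) or (horizontal distance between bottle2 and cup3 below 0.007 m and z of bottle2 in the frame of cup3 below 0.006 m) or (horizontal distance between bottle2 and cup4 below 0.007 m and z of bottle2 in the frame of cup4 below 0.006 m)) and ((horizontal distance between bottle3 and cup1 below 0.007 m and z of bottle3 in the frame of cup1 below 0.006 m) or (horizontal distance between bottle3 and cup2 below 0.007 m and z of bottle3 in the frame of cup2 below 0.006 m) or (horizontal distance between bottle3 and cup3 below 0.007 m and z of bottle3 in the frame of cup3 below 0.006 m) or (horizontal distance between bottle3 and cup4 below 0.007 m and z of bottle3 in the frame of cup4 below 0.006 m)) and ((horizontal distance between bottle4 and cup1 below 0.007 m and z of bottle4 in the frame of cup1 below 0.006 m) or (horizontal distance between bottle4 and cup2 below 0.007 m and z of bottle4 in the frame of cup2 below 0.006 m) or (horizontal distance between bottle4 and cup3 below 0.007 m and z of bottle4 in the frame of cup3 below 0.006 m) or (horizontal distance between bottle4 and cup4 below 0.007 m and z of bottle4 in the frame of cup4 below 0.006 m)) and value of joint stop_knob below 0.004 m), for 0.2 s.
2. the door hangs on both pins and is shut, the stop knob still in (horizontal distance between knuckle_low and pin_low below 0.004 m and z of knuckle_low in the frame of pin_low below 0.005 m and horizontal distance between knuckle_high and pin_high below 0.004 m and z of knuckle_high in the frame of pin_high below 0.005 m and angle between door's own z axis and vertical below 0.06 rad and x of door_edge in the frame of shaker between -0.137 and -0.1 m and value of joint stop_knob below 0.004 m), for 0.2 s.
3. the stop knob is pulled out with the bottles in and the door shut (angle between each of bottle1, bottle2, bottle3, bottle4's own z axis and vertical below 0.15 rad and ((horizontal distance between bottle1 and cup1 below 0.007 m and z of bottle1 in the frame of cup1 below 0.006 m) or (horizontal distance between bottle1 and cup2 below 0.007 m and z of bottle1 in the frame of cup2 below 0.006 m) or (horizontal distance between bottle1 and cup3 below 0.007 m and z of bottle1 in the frame of cup3 below 0.006 m) or (horizontal distance between bottle1 and cup4 below 0.007 m and z of bottle1 in the frame of cup4 below 0.006 m)) and ((horizontal distance between bottle2 and cup1 below 0.007 m and z of bottle2 in the frame of cup1 below 0.006 m) or (horizontal distance between bottle2 and cup2 below 0.007 m and z of bottle2 in the frame of cup2 below 0.006 m) or (horizontal distance between bottle2 and cup3 below 0.007 m and z of bottle2 in the frame of cup3 below 0.006 m) or (horizontal distance between bottle2 and cup4 below 0.007 m and z of bottle2 in the frame of cup4 below 0.006 m)) and ((horizontal distance between bottle3 and cup1 below 0.007 m and z of bottle3 in the frame of cup1 below 0.006 m) or (horizontal distance between bottle3 and cup2 below 0.007 m and z of bottle3 in the frame of cup2 below 0.006 m) or (horizontal distance between bottle3 and cup3 below 0.007 m and z of bottle3 in the frame of cup3 below 0.006 m) or (horizontal distance between bottle3 and cup4 below 0.007 m and z of bottle3 in the frame of cup4 below 0.006 m)) and ((horizontal distance between bottle4 and cup1 below 0.007 m and z of bottle4 in the frame of cup1 below 0.006 m) or (horizontal distance between bottle4 and cup2 below 0.007 m and z of bottle4 in the frame of cup2 below 0.006 m) or (horizontal distance between bottle4 and cup3 below 0.007 m and z of bottle4 in the frame of cup3 below 0.006 m) or (horizontal distance between bottle4 and cup4 below 0.007 m and z of bottle4 in the frame of cup4 below 0.006 m)) and horizontal distance between knuckle_low and pin_low below 0.004 m and z of knuckle_low in the frame of pin_low below 0.005 m and horizontal distance between knuckle_high and pin_high below 0.004 m and z of knuckle_high in the frame of pin_high below 0.005 m and angle between door's own z axis and vertical below 0.06 rad and x of door_edge in the frame of shaker between -0.137 and -0.1 m and value of joint stop_knob above 0.0095 m), for 0.2 s.
At the end, for the whole second after the job is handed in: every blue-capped bottle upright in a cup (7 mm from its centre, 6 mm from its floor); both knuckles on their pins (4 mm sideways, 5 mm of their seats), door upright, its free edge within 12 mm of shut; knob out over 9.5 of 12 mm; all at rest (all of step 3 and linear speed of each of bottle1, bottle2, bottle3, bottle4, door below 0.02 m/s); the robot touches nothing.
It fails at once if the brown bottle is lifted out of the basket (height (world z) of brown_bottle above 0.04 m).
It fails at once if the pipette-tip box is pushed away (distance of tip_box from where it was at the start of the episode above 0.05 m).
It fails at once if the timer is pushed away (distance of timer from where it was at the start of the episode above 0.05 m).
Of bottle1, bottle2, bottle3, bottle4 only 3 to 4 are there at a start; the rules pass over those that are not, and their reading is None.
At some moment in a run one of bottle1, bottle2, bottle3, bottle4 may be knocked a few centimetres aside while the robot is not near it.
It also fails if it takes over 210 s, if anything falls off the work surface, if the arm or the gripper's body presses on something with over 40 N, if the wrist force passes 120 N, or if a joint passes its speed limit or range.

## Working session

There is one attempt and no reset: what is moved stays moved. The work goes in short steps, Python scripts to look and compute and a tool call to move; the robot and the scene stay as the last step left them, time stands still between calls to the robot, and variables do not carry over. Pictures are saved under pics/ and viewed, and the job is handed in when it is done.

Besides the shell and the picture viewer there is one more tool, called after "Call:" as name(argument=value, ...), one argument or row to a line, values as JSON. apply_moves: Moves the arm, as the interface text tells. Its arguments: {"type":"object","properties":{"moves":{"type":"array","items":{"type":"array","items":{"type":"number"}}},"hand":{"type":"number"},"grip_force":{"type":"number"}},"required":["moves"]}

```bash
ls; mkdir -p pics; python3 - <<'E'
from plant import status, imaging, r
import cv2
print(status.get_state()); print(r.grasp_offset)
for n in ("scene","side","wrist"):
    p,d=imaging.capture(n); cv2.imwrite(f"pics/{n}0.png",p); print(n,imaging.camera_info(n))
E
```

```text
pics
{'time_s': 0.0, 'joints': array([ 8.64080391e+01,  2.05908901e+01,  6.33665235e-01, -1.97244788e-02,
       -7.01347003e+01, -1.65083582e+01]), 'qd': array([ 0.09696512,  0.01332516, -0.02462714,  0.00040713, -0.00216942,
       -0.08648512]), 'joint_torque': array([ 9.57072116e-04, -5.82713234e+01,  2.93070441e+01,  6.99766651e+00,
        7.16846334e-03, -1.57981781e-04]), 'tcp_pos': array([0.23181768, 0.63342996, 0.22562925]), 'eef_rot': array([ 1.79906595e+02, -8.34558264e-03, -2.01070298e+01]), 'contact_force': array([ 1.06772408, -0.35216933, -0.26443795]), 'moment': array([-0.02755066, -0.03141715, -0.03553653]), 'gripper_width': 0.08770446848367629}
0.0188
scene {'fx': 543.3197934253071, 'fy': 543.3197934253071, 'cx': 275.80052073548023, 'cy': 203.77394096753775, 'T': array([[ 0.57284393, -0.69788285,  0.4298946 ,  1.18343744],
       [ 0.81962217,  0.49303641, -0.29177834, -0.42227306],
       [-0.00832659,  0.51949459,  0.85443317,  1.46430911],
       [ 0.        ,  0.        ,  0.        ,  1.        ]])}
side {'fx': 390.3998964584107, 'fy': 390.3998964584107, 'cx': 272.9536558787377, 'cy': 211.51249442223818, 'T': array([[-0.99000665,  0.09817695, -0.10123298,  0.42094578],
       [-0.14070816, -0.73546763,  0.66278848,  0.75898245],
       [-0.00938303,  0.67040931,  0.74193215,  0.95804117],
       [ 0.        ,  0.        ,  0.        ,  1.        ]])}
wrist {'fx': 368.157875466874, 'fy': 368.157875466874, 'cx': 278.68369452215194, 'cy': 204.7326083623598, 'T': array([[-3.44452163e-01,  9.08841796e-01,  2.35285567e-01,
         2.95174173e-01],
       [-9.38803406e-01, -3.33708060e-01, -8.53644856e-02,
         6.11655746e-01],
       [ 9.33877657e-04, -2.50290873e-01,  9.68170236e-01,
         3.84225047e-01],
       [ 0.00000000e+00,  0.00000000e+00,  0.00000000e+00,
         1.00000000e+00]])}
```

View pics/scene0.png

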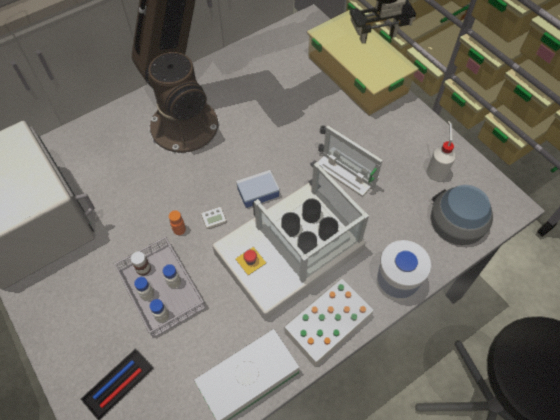

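View pics/side0.png

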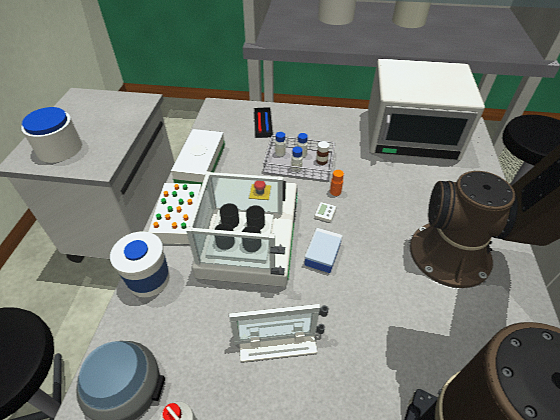

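View pics/wrist0.png

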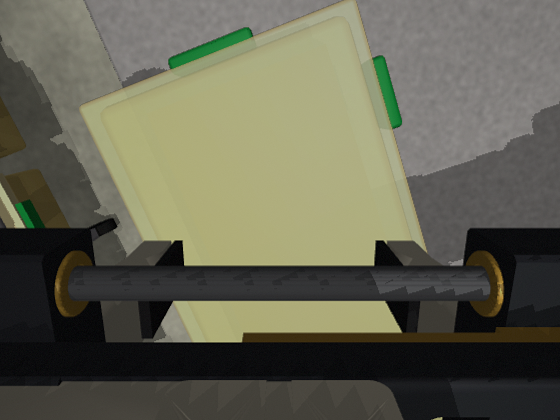

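```bash
cat > h.py <<'E'
import numpy as np, cv2
from plant import status, imaging, r
from scipy.spatial.transform import Rotation as Rn
def ray(ci,u,v):
    T=ci["T"]; d=np.array([(u-ci["cx"])/ci["fx"],-(v-ci["cy"])/ci["fy"],-1.0])
    return T[:3,3],T[:3,:3]@d
def onz(ci,u,v,z):
    o,d=ray(ci,u,v); return o+d*(z-o[2])/d[2]
def dep(ci,u,v,dm):
    o,d=ray(ci,u,v); return o+d*dm
def cloud(ci,D):
    v,u=np.mgrid[:D.shape[0],:D.shape[1]]
    d=np.stack([(u-ci["cx"])/ci["fx"],-(v-ci["cy"])/ci["fy"],-np.ones(u.shape)],-1)
    P=d*D[...,None]@ci["T"][:3,:3].T+ci["T"][:3,3]
    P[D<=0]=np.nan
    return P
def proj(ci,p):
    c=ci["T"][:3,:3].T@(np.asarray(p)-ci["T"][:3,3])
    return np.array([ci["cx"]+ci["fx"]*c[0]/-c[2],ci["cy"]+ci["fy"]*(-c[1])/-c[2]])
def tcp():
    s=status.get_state(); return s["tcp_pos"],Rn.from_euler("xyz",s["eef_rot"],degrees=True)
def go(pos,yaw,verbose=True):
    """row for target tcp pos, tool down with given yaw"""
    p,R=tcp(); Rt=Rn.from_euler("xyz",[180,0,yaw],degrees=True)
    t=R.inv().apply(np.array(pos)-p)/0.2
    w=np.degrees((R.inv()*Rt).as_rotvec())/90
    print("row",np.round(np.r_[t,w],4).tolist(), "now",p.round(4),R.as_euler("xyz",degrees=True).round(2))
def cap(n,tag):
    ci=imaging.camera_info(n); p,d=imaging.capture(n); cv2.imwrite(f"pics/{tag}.png",p); return ci,p,d
E
python3 - <<'E'
from h import *
for n in ("scene","side"):
    ci,p,d=cap(n,n+"1"); np.savez(f"{n}1.npz",p=p,d=d,**{k:v for k,v in ci.items()})
    P=cloud(ci,d)
    hsv=cv2.cvtColor(p,cv2.COLOR_BGR2HSV)
    m=((hsv[...,0]>105)&(hsv[...,0]<130)&(hsv[...,1]>150)&(hsv[...,2]>60)).astype(np.uint8)
    k,l,s,c=cv2.connectedComponentsWithStats(m)
    for i in range(1,k):
        if s[i,4]>15:
            q=P[l==i]; print(n,c[i].round(1),s[i],np.nanmedian(q,0).round(4), "z98",np.nanpercentile(q[:,2],95).round(4))
p=cv2.imread("pics/scene1.png")
cv2.imwrite("pics/sc_shaker.png",cv2.resize(p[120:320,200:400],None,fx=3,fy=3,interpolation=cv2.INTER_CUBIC))
cv2.imwrite("pics/sc_basket.png",cv2.resize(p[190:350,80:280],None,fx=3.5,fy=3.5,interpolation=cv2.INTER_CUBIC))
p=cv2.imread("pics/side1.png")
cv2.imwrite("pics/si_shaker.png",cv2.resize(p[120:370,160:360],None,fx=2.4,fy=2.4,interpolation=cv2.INTER_CUBIC))
E
```

```text
scene [168.8 270.2] [164 266  11  10  84] [ 0.4976 -0.3173  0.0907] z98 0.0956
scene [140.4 282.7] [135 278  12  11  90] [ 0.4864 -0.3985  0.0913] z98 0.0952
scene [155.9 305.2] [151 300  11  11  99] [ 0.568  -0.3949  0.0912] z98 0.0965
scene [111.8 380.6] [ 93 361  41  38 198] [ 0.6492 -0.589   0.0124] z98 0.0174
side [ 43.7 120.4] [ 22 107  45  28 910] [ 1.4944 -0.3845  0.0758] z98 0.0793
side [266.4 121.8] [265 112   4  20  62] [ 0.6484 -0.5744  0.0125] z98 0.0162
side [280.1 136.4] [276 132   9  10  79] [ 0.5661 -0.3846  0.0891] z98 0.0931
side [302.2 137.5] [298 133   9  10  79] [ 0.4854 -0.3885  0.0895] z98 0.094
side [297.  151.3] [293 147   9  10  82] [ 0.4965 -0.3066  0.0897] z98 0.0938
side [135.3 249.6] [124 240  24  20 356] [0.8654 0.2124 0.1477] z98 0.1502
side [317.6 265.7] [305 259  27  14 158] [0.3926 0.1122 0.0194] z98 0.0329
side [126.8 279.7] [122 277  11   6  16] [0.8811 0.2722 0.0945] z98 0.0995
```

View pics/sc_shaker.png

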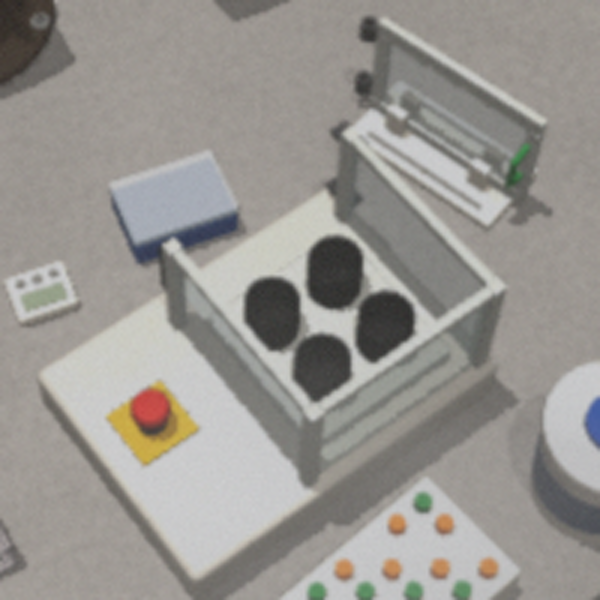

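View pics/sc_basket.png

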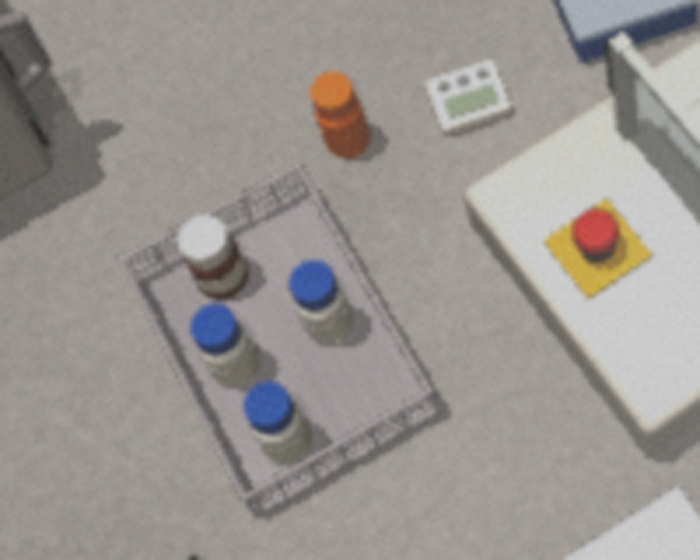

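View pics/si_shaker.png

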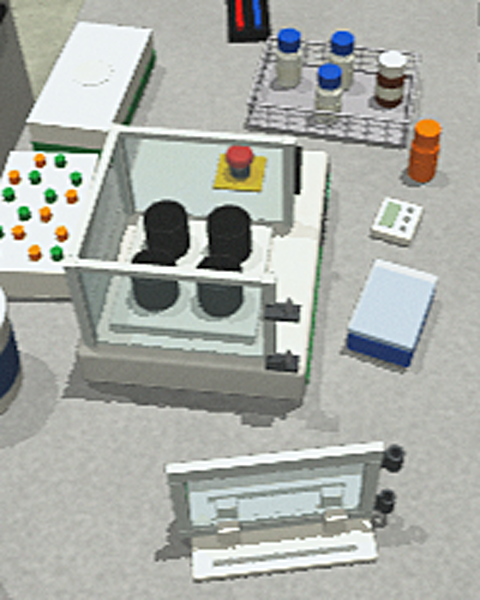

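```bash
python3 - <<'E'
from h import *
for n in ("scene","side"):
    z=np.load(f"{n}1.npz"); ci={k:z[k] for k in("fx","fy","cx","cy","T")}; P=cloud(ci,z["d"])
    m=(np.abs(P[...,2]-0.215)<0.006)&(P[...,0]>0.35)&(P[...,0]<0.8)&(P[...,1]>-0.3)&(P[...,1]<0.25)
    k,l,s,c=cv2.connectedComponentsWithStats(m.astype(np.uint8))
    keep=np.isin(l,[i for i in range(1,k) if s[i,4]>8])&(l>0)
    v,u=np.nonzero(keep)
    Q=np.array([onz(ci,a,b,0.215)[:2] for a,b in zip(u,v)])
    print(n,len(Q),Q.min(0),Q.max(0),np.nanmedian(P[keep][:,2]))
    print(cv2.minAreaRect((Q*1000).astype(np.float32)), cv2.boxPoints(cv2.minAreaRect((Q*1000).astype(np.float32))).round(1).tolist())
    vis=z["p"].copy(); vis[keep]=(0,0,255); cv2.imwrite(f"pics/m_{n}.png",cv2.resize(vis[110:330,150:400],None,fx=2.4,fy=2.4))
    # knob red
    hsv=cv2.cvtColor(z["p"],cv2.COLOR_BGR2HSV)
    m=(((hsv[...,0]<6)|(hsv[...,0]>174))&(hsv[...,1]>150)&(hsv[...,2]>90)).astype(np.uint8)
    k,l,s,c=cv2.connectedComponentsWithStats(m)
    for i in range(1,k):
        if s[i,4]>15: 
            q=P[l==i]; t=q[q[:,2]>np.nanmax(q[:,2])-0.008]
            print("red",c[i].round(1),s[i,4],np.nanmedian(q,0).round(4),t.mean(0).round(4))
E
```

```text
scene 901 [ 0.50676671 -0.04178381] [0.73321099 0.18419976] 0.21313957270396533
((619.9810791015625, 71.42813110351562), (220.48519897460938, 220.54196166992188), 1.7105319499969482) [[506.5, 178.39999389648438], [513.0999755859375, -42.099998474121094], [733.5, -35.5], [726.9000244140625, 184.89999389648438]]
red [447.7 146.7] 71 [0.6572 0.5674 0.1462] [0.654 0.568 0.15 ]
red [249.7 255.1] 90 [ 0.5966 -0.1145  0.1104] [ 0.5971 -0.1137  0.1135]
red [119.9 387.6] 238 [ 0.6775 -0.5779  0.0119] [ 0.6768 -0.5764  0.0149]
side 938 [ 0.50853796 -0.03648639] [0.73419892 0.18993942] 0.21387871476471892
((621.2891235351562, 75.5220947265625), (219.63919067382812, 224.1239776611328), 1.6745880842208862) [[508.20001220703125, 184.3000030517578], [514.7999877929688, -39.70000076293945], [734.2999877929688, -33.29999923706055], [727.7999877929688, 190.6999969482422]]
red [259.1 122. ] 64 [ 0.6775 -0.5674  0.0123] [ 0.6781 -0.5688  0.0146]
red [259.4 183.6] 56 [ 0.5798 -0.0288  0.1889] [ 0.5777 -0.0283  0.1974]
red [171.  411.3] 181 [0.6522 0.5724 0.1486] [0.6355 0.5896 0.1888]
```

View pics/m_scene.png

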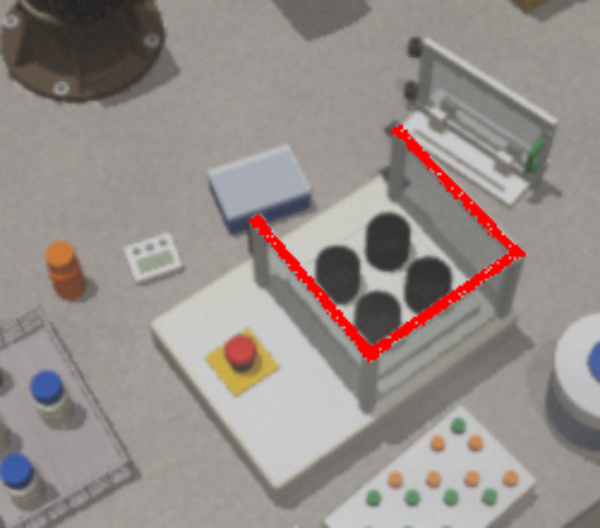

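View pics/m_side.png

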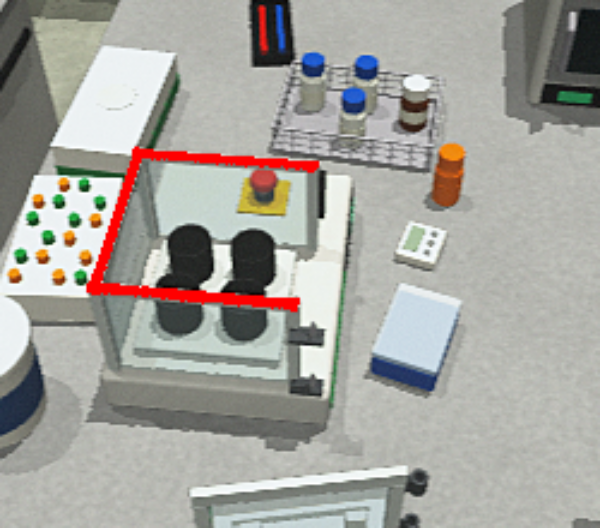

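```bash
python3 - <<'E'
from h import *
for n in ("scene","side"):
    z=np.load(f"{n}1.npz"); ci={k:z[k] for k in("fx","fy","cx","cy","T")}; P=cloud(ci,z["d"])
    m=(P[...,2]>0.135)&(P[...,2]<0.19)&(P[...,0]>0.2)&(P[...,0]<0.8)&(P[...,1]>0.22)&(P[...,1]<0.52)
    v,u=np.nonzero(m)
    Q=P[m]; print(n,len(Q),np.median(Q,0),Q.min(0),Q.max(0), cv2.minAreaRect((Q[:,:2]*1000).astype(np.float32)))
go([0.40,0.45,0.36],1.7)
E
```

```text
scene 452 [0.48356738 0.33516555 0.15136839] [0.36207428 0.22795336 0.13517423] [0.79975155 0.36907282 0.16433055] ((588.9647216796875, 315.37115478515625), (102.50680541992188, 444.7294616699219), 80.4547348022461)
side 797 [0.48063427 0.34053306 0.15408688] [0.36627335 0.30133879 0.1350242 ] [0.58496558 0.3705721  0.16067737] ((476.13104248046875, 335.49285888671875), (226.033447265625, 17.981327056884766), 13.865461349487305)
row [1.105, 0.574, -0.6689, 0.0005, 0.0001, -0.2423] now [0.2319 0.6337 0.2261] [179.95  -0.   -20.1 ]
```

Call:
apply_moves(
  moves=[
    [0.9,0.45,-0.6,0,0,-0.242],
    [0.9,0.45,-0.6,0,0,-0.242],
    [0.9,0.45,-0.6,0,0,-0.242],
    [0.9,0.45,-0.6,0,0,-0.242],
    [0.9,0.45,-0.6,0,0,-0.242],
    [0.9,0.45,-0.6,0,0,-0.242],
  ],
)

```text
time_s: 1.0
tcp_pos: [0.3698, 0.4872, 0.3457]
eef_rot: [179.9, 0.0, 1.6]
contact_force: [-0.8, 0.3, -1.1]
gripper_width: 0.0876
```

```bash
python3 - <<'E'
from h import *
ci,p,d=cap("wrist","w1"); np.savez("w1.npz",p=p,d=d,**ci)
go([0.40,0.25,0.36],1.7)
go([0.40,0.28,0.36],1.7)
print(status.get_state()["time_s"])
E
```

```text
row [0.1175, 1.1916, -0.0718, 0.0011, 0.0007, -0.0001] now [0.3695 0.4875 0.3452] [1.799e+02 7.000e-02 1.690e+00]
row [0.1219, 1.0416, -0.0721, 0.0011, 0.0007, -0.0001] now [0.3695 0.4875 0.3452] [1.799e+02 7.000e-02 1.690e+00]
1.05
```

View pics/w1.png

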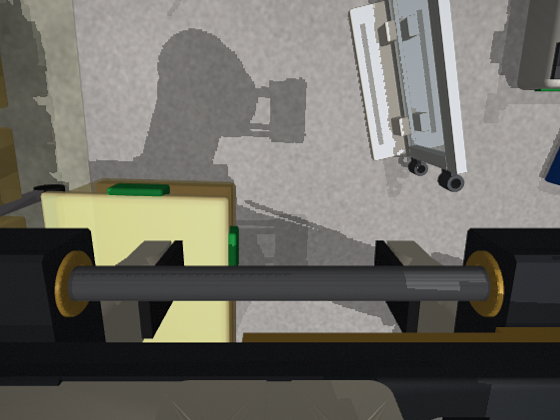

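Call:
apply_moves(
  moves=[
    [0.2,1,-0.2,0,0,0],
    [0.2,1,-0.2,0,0,0],
    [0.2,1,-0.2,0,0,0],
    [0.2,1,-0.2,0,0,0],
    [0.2,1,-0.2,0,0,0],
  ],
)

```text
time_s: 1.68
tcp_pos: [0.4153, 0.2886, 0.3855]
eef_rot: [179.9, 0.1, 1.7]
contact_force: [-0.4, -0.1, 0.2]
gripper_width: 0.0877
```

```bash
python3 - <<'E'
from h import *
ci,p,d=cap("wrist","w2"); np.savez("w2.npz",p=p,d=d,**ci)
go([0.54,0.07,0.40],1.7)
E
```

```text
row [0.5916, 1.1148, -0.074, 0.0013, 0.0011, -0.0001] now [0.4151 0.2893 0.385 ] [1.7988e+02 1.0000e-01 1.6900e+00]
```

View pics/w2.png

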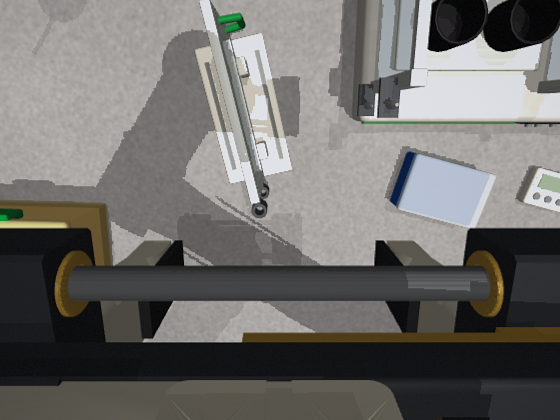

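Call:
apply_moves(
  moves=[
    [0.59,1,-0.07,0,0,0],
    [0.59,1,-0.07,0,0,0],
    [0.59,1,-0.07,0,0,0],
    [0.59,1,-0.07,0,0,0],
    [0.59,1,-0.07,0,0,0],
  ],
)

```text
time_s: 2.35
tcp_pos: [0.5404, 0.0923, 0.3972]
eef_rot: [179.8, 0.3, 1.6]
contact_force: [-0.5, 0.3, -0.1]
gripper_width: 0.0877
```

```bash
python3 - <<'E'
from h import *
ci,p,d=cap("wrist","w3"); np.savez("w3.npz",p=p,d=d,**ci)
go([0.43,-0.11,0.40],1.7)
E
```

```text
row [-0.5772, 1.0007, -0.0076, 0.002, 0.0029, -0.0009] now [0.5397 0.0933 0.3973] [179.82   0.26   1.62]
```

View pics/w3.png

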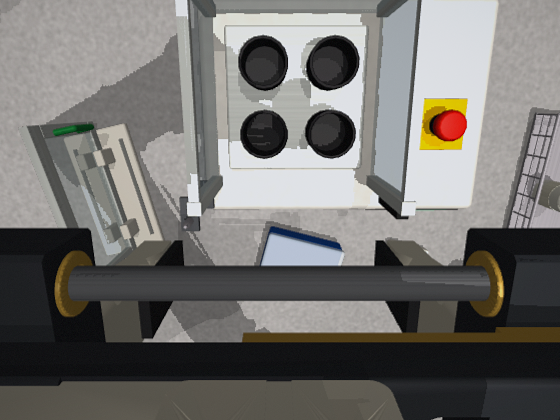

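```bash
cat > m.py <<'E'
from h import *
def load(f):
    z=np.load(f); return {k:z[k] for k in("fx","fy","cx","cy","T")},z["p"],z["d"]
def cups(ci,p,D,vis=None):
    g=p.max(2); P=cloud(ci,D)
    m=((g<75)&(P[...,2]>0.08)&(P[...,2]<0.15)&(P[...,0]>0.5)).astype(np.uint8); m[235:]=0
    m=cv2.morphologyEx(m,cv2.MORPH_OPEN,np.ones((3,3)))
    C,_=cv2.findContours(m,cv2.RETR_EXTERNAL,cv2.CHAIN_APPROX_NONE); out=[]
    for c in C:
        if cv2.contourArea(c)>900:
            Q=np.array([onz(ci,a,b,0.138)[:2] for a,b in c[:,0]])*1000
            h=cv2.convexHull(Q.astype(np.float32))[:,0]
            A=np.c_[2*h,np.ones(len(h))]; s=np.linalg.lstsq(A,(h**2).sum(1),rcond=None)[0]
            rr=np.sqrt(s[2]+s[0]**2+s[1]**2); out.append((s[0],s[1],rr)); 
    return np.array(out)
E
python3 - <<'E'
from m import *
ci,p,D=load("w3.npz")
c=cups(ci,p,D); print(c.round(1), c[:,:2].mean(0))
P=cloud(ci,D)
for (u,v) in [(263,60),(263,45),(263,133),(333,133),(450,125),(194,208),(270,190)]: print(u,v,P[v,u].round(4))
hsv=cv2.cvtColor(p,cv2.COLOR_BGR2HSV)
m=(((hsv[...,0]<6)|(hsv[...,0]>174))&(hsv[...,1]>150)&(hsv[...,2]>90)).astype(np.uint8); m[235:]=0
C,_=cv2.findContours(m,cv2.RETR_EXTERNAL,cv2.CHAIN_APPROX_NONE); c=max(C,key=cv2.contourArea)
print("knob circ",cv2.minEnclosingCircle(c),np.nanmedian(P[m>0],0))
(u,v),_=cv2.minEnclosingCircle(c); print(onz(ci,u,v,0.102))
cv2.imwrite("pics/w3z.png",cv2.resize(p[0:235,170:390],None,fx=2.5,fy=2.5))
E
```

```text
[[581.9  36.5  27. ]
 [579.6 110.2  26.1]
 [655.8  38.7  27.3]
 [654.1 112.3  26.6]] [617.84848797  74.40872534]
263 60 [0.6626 0.1142 0.0899]
263 45 [0.6787 0.1144 0.0927]
263 133 [0.5776 0.1129 0.0901]
333 133 [0.5799 0.0259 0.0905]
450 125 [ 0.5941 -0.1082  0.1121]
194 208 [0.5137 0.1731 0.2156]
270 190 [0.501  0.103  0.0706]
knob circ ((450.8888854980469, 125.80555725097656), 16.12617301940918) [ 0.5938636  -0.10932796  0.1110574 ]
[ 0.59290138 -0.11408972  0.102     ]
```

View pics/w3z.png

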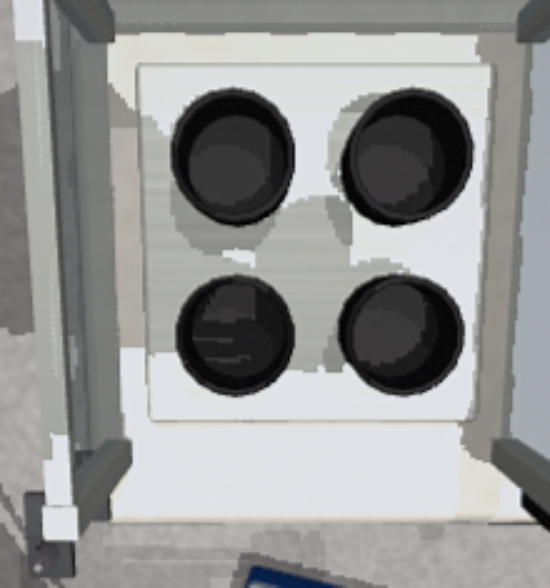

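Call:
apply_moves(
  moves=[
    [-0.6,1,0,0,0,0],
    [-0.6,1,0,0,0,0],
    [-0.6,1,0,0,0,0],
    [-0.6,1,0,0,0,0],
    [-0.6,1,0,0,0,0],
  ],
)

```text
time_s: 3.02
tcp_pos: [0.4244, -0.1103, 0.3987]
eef_rot: [179.8, 0.2, 1.6]
contact_force: [1.1, 1.1, 0.2]
gripper_width: 0.0874
```

```bash
python3 - <<'E'
from h import *
go([0.45,-0.31,0.40],1.7)
E
```

```text
row [0.1002, 1.0018, -0.0041, 0.0018, 0.0024, -0.0013] now [ 0.4244 -0.1103  0.3987] [179.84   0.22   1.59]
```

Call:
apply_moves(
  moves=[
    [0.1,1,0,0,0,0],
    [0.1,1,0,0,0,0],
    [0.1,1,0,0,0,0],
    [0.1,1,0,0,0,0],
    [0.1,1,0,0,0,0],
    [0.1,1,0,0,0,0],
  ],
  hand=-0.3,
)

```text
time_s: 3.78
tcp_pos: [0.4507, -0.3081, 0.3991]
eef_rot: [179.9, 0.2, 1.7]
contact_force: [-0.2, 0.0, 0.0]
gripper_width: 0.0571
```

```bash
cat >> m.py <<'E'
def circ(h):
    A=np.c_[2*h,np.ones(len(h))]; s=np.linalg.lstsq(A,(h**2).sum(1),rcond=None)[0]
    return s[0],s[1],np.sqrt(s[2]+s[0]**2+s[1]**2)
def caps(ci,p,D,ztop=0.092):
    hsv=cv2.cvtColor(p,cv2.COLOR_BGR2HSV)
    m=((hsv[...,0]>105)&(hsv[...,0]<130)&(hsv[...,1]>150)&(hsv[...,2]>60)).astype(np.uint8); m[235:]=0
    P=cloud(ci,D)
    C,_=cv2.findContours(m,cv2.RETR_EXTERNAL,cv2.CHAIN_APPROX_NONE)
    nad=ci["T"][:2,3]
    for c in C:
        if cv2.contourArea(c)<300: continue
        mm=np.zeros_like(m); cv2.drawContours(mm,[c],-1,1,-1)
        q=P[mm>0]; zt=np.nanpercentile(q[:,2],90)
        t=q[q[:,2]>zt-0.006]
        Q=np.array([onz(ci,a,b,ztop)[:2] for a,b in c[:,0]])*1000
        h=cv2.convexHull(Q.astype(np.float32))[:,0]
        x,y,_=circ(h)
        # outward half only (true top rim)
        o=np.array([x,y])-nad*1000; s=(h-[x,y])@o>-3*np.linalg.norm(o)
        print("px",cv2.minEnclosingCircle(c),"full",np.round(circ(h),1),"outer",np.round(circ(h[s]),1),"top z",zt.round(4),"depthtop",t.mean(0).round(4))
E
python3 - <<'E'
from m import *
ci,p,D=cap("wrist","w4"); np.savez("w4.npz",p=p,d=D,**ci)
print(status.get_state()); caps(ci,p,D)
E
```

```text
{'time_s': 3.825, 'joints': array([-13.6385205 ,   4.60354504,   1.91839536,   0.20093315,
       -87.45466827, 105.3420601 ]), 'qd': array([ 0.02614412, -0.6265343 , -0.05125366,  0.15385565, -0.06951886,
        0.35408506]), 'joint_torque': array([-3.21084671e-01, -3.68843830e+01,  3.10898101e+01,  7.27850676e+00,
        6.77348790e-02, -1.64225511e-02]), 'tcp_pos': array([ 0.45055296, -0.30804776,  0.399375  ]), 'eef_rot': array([179.84343681,   0.18795523,   1.71245114]), 'contact_force': array([ 0.11514088,  1.15475193, -0.3410099 ]), 'moment': array([ 0.02226299, -0.04458179,  0.04057436]), 'gripper_width': 0.0570000654827971}
px ((37.5, 195.0), 48.65449142456055) full [400.1  -1.1  53.3] outer [407.6  30.9  34.3] top z 0.0312 depthtop [0.3956 0.0233 0.0297]
px ((350.73541259765625, 138.77578735351562), 14.75594711303711) full [ 483.4 -396.8   17.7] outer [ 483.1 -397.9   17.1] top z 0.0932 depthtop [ 0.4836 -0.3972  0.092 ]
px ((286.7962951660156, 128.0), 14.118804931640625) full [ 494.8 -316.6   16.8] outer [ 494.7 -316.7   16.7] top z 0.0934 depthtop [ 0.4948 -0.3167  0.0921]
px ((352.5769348144531, 70.65384674072266), 16.42681884765625) full [ 564.1 -393.2   17.8] outer [ 564.7 -394.2   17. ] top z 0.0931 depthtop [ 0.5644 -0.3939  0.092 ]
px ((485.5, 18.0), 51.48067855834961) full [ 611.  -543.3   52.6] outer [ 635.1 -578.8   15.6] top z 0.0151 depthtop [ 0.645  -0.5814  0.0134]
```

View pics/w4.png

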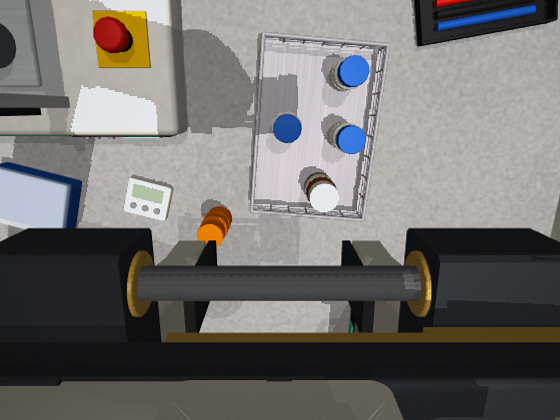

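```bash
python3 - <<'E'
from h import *
go([0.4947,-0.3167,0.20],1.7)
E
```

```text
row [0.2226, 0.0471, 0.9963, 0.0017, 0.0021, 0.0001] now [ 0.4506 -0.308   0.3994] [179.84   0.19   1.71]
```

Call:
apply_moves(
  moves=[
    [0.2226,0.047,0.99,0.002,0.002,0],
    [0.2226,0.047,0.99,0.002,0.002,0],
    [0.2226,0.047,0.99,0.002,0.002,0],
    [0.2226,0.047,0.99,0.002,0.002,0],
    [0.2226,0.047,0.99,0.002,0.002,0],
    [0.2226,0.047,0.99,0.002,0.002,0],
  ],
)

```text
time_s: 4.58
tcp_pos: [0.496, -0.317, 0.2043]
eef_rot: [179.9, -0.2, 1.8]
contact_force: [0.5, -0.2, -0.1]
gripper_width: 0.0572
```

```bash
python3 - <<'E'
from h import *
go([0.4947,-0.3167,0.067],1.7)
E
```

```text
row [-0.009, -0.0026, 0.6866, 0.0009, -0.0024, 0.0006] now [ 0.496  -0.317   0.2043] [179.92  -0.22   1.76]
```

Call:
apply_moves(
  moves=[
    [-0.008,-0.002,0.25,0,-0.002,0],
    [-0.008,-0.002,0.5,0,-0.002,0],
    [-0.008,-0.002,0.687,0,-0.002,0],
    [-0.008,-0.002,0.687,0,-0.002,0],
    [-0.008,-0.002,0.687,0,-0.002,0],
    [-0.008,-0.002,0.687,0,-0.002,0],
  ],
)

```text
time_s: 5.32
tcp_pos: [0.4965, -0.3173, 0.0695]
eef_rot: [179.8, -0.3, 1.8]
contact_force: [-0.3, -0.1, 0.1]
gripper_width: 0.0568
```

Call:
apply_moves(
  moves=[
    [0,0,0,0,0,0],
    [0,0,0,0,0,0],
    [0,0,0,0,0,0],
    [0,0,0,0,0,0],
    [0,0,0,0,0,0],
  ],
  hand=1,
  grip_force=15,
)

```text
time_s: 5.95
tcp_pos: [0.4969, -0.3175, 0.07]
eef_rot: [179.8, -0.3, 1.8]
contact_force: [-0.8, 0.5, 5.9]
gripper_width: 0.036
```

Call:
apply_moves(
  moves=[
    [0,0,-0.2,0,0,0],
    [0,0,-0.5,0,0,0],
    [0,0,-0.8,0,0,0],
    [0,0,-1,0,0,0],
    [0,0,-1,0,0,0],
  ],
)

```text
time_s: 6.58
tcp_pos: [0.4971, -0.3174, 0.2734]
eef_rot: [179.7, -0.6, 1.8]
contact_force: [-0.6, -0.6, -2.1]
gripper_width: 0.0356
```

```bash
python3 - <<'E'
from h import *
ci,p,D=cap("side","s5"); cv2.imwrite("pics/s5z.png",cv2.resize(p[60:260,200:400],None,fx=3,fy=3))
go([0.55,-0.13,0.33],1.7)
print(status.get_state()["gripper_width"],status.get_state()["contact_force"])
E
```

```text
row [0.3007, -0.924, -0.2971, 0.0021, -0.0047, 0.0009] now [ 0.4961 -0.3168  0.2708] [179.81  -0.42   1.78]
0.03548234357570125 [-0.73668576 -0.99065854 -2.48313213]
```

View pics/s5z.png

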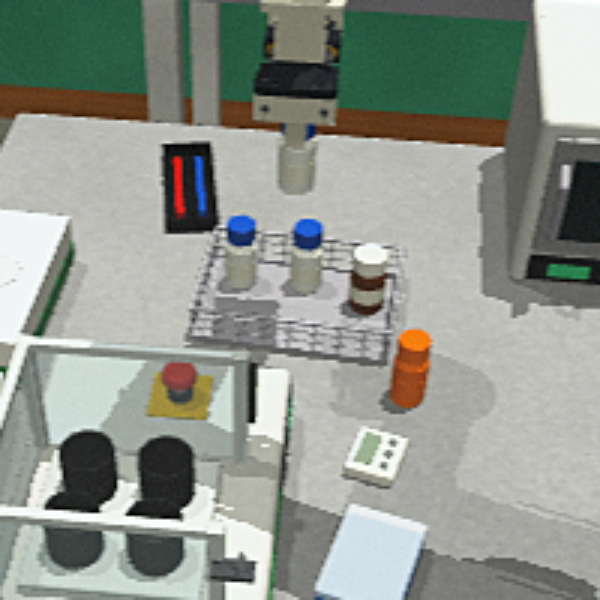

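Call:
apply_moves(
  moves=[
    [0.05,-0.15,-0.28,0,-0.004,0],
    [0.15,-0.4,-0.28,0,-0.004,0],
    [0.22,-0.65,-0.28,0,-0.004,0],
    [0.3,-0.92,-0.28,0,-0.004,0],
    [0.3,-0.92,-0.28,0,-0.004,0],
  ],
)

```text
time_s: 7.25
tcp_pos: [0.55, -0.1274, 0.3242]
eef_rot: [179.9, 0.1, 2.0]
contact_force: [0.4, -1.4, -0.7]
gripper_width: 0.0357
```

```bash
python3 - <<'E'
from h import *
go([0.6573,0.065,0.325],1.7)
E
```

```text
row [0.5698, -0.9425, -0.0076, 0.0016, 0.0015, 0.0034] now [ 0.55   -0.1274  0.3242] [1.7986e+02 1.4000e-01 2.0100e+00]
```

Call:
apply_moves(
  moves=[
    [0.13,-0.22,0,0.001,0.001,0.003],
    [0.25,-0.44,0,0.001,0.001,0.003],
    [0.39,-0.67,0,0.001,0.001,0.003],
    [0.57,-0.94,0,0.001,0.001,0.003],
    [0.57,-0.94,0,0.001,0.001,0.003],
  ],
)

```text
time_s: 7.88
tcp_pos: [0.6581, 0.0672, 0.3194]
eef_rot: [179.9, 0.3, 1.9]
contact_force: [-0.1, -0.4, -1.9]
gripper_width: 0.0356
```

```bash
python3 - <<'E'
from h import *
go([0.6573,0.1123,0.300],1.7)
ci,p,D=cap("wrist","w6")
E
```

```text
row [0.0039, -0.2259, 0.0965, 0.0012, 0.0039, 0.002] now [0.6581 0.0672 0.3194] [179.89   0.35   1.88]
```

View pics/w6.png

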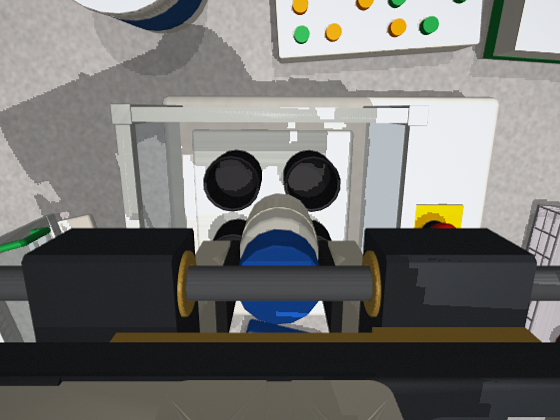

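```bash
python3 - <<'E'
from m import *
ci=imaging.camera_info("wrist"); p,D=imaging.capture("wrist")
print(ci["T"][:3,3],cups(ci,p,D).round(1))
go([0.6573,0.1123,0.300],1.7)
E
```

```text
[0.7256909  0.06927841 0.47801235] [[660.1  38.1  27.8]
 [658.3 110.6  28. ]]
row [0.0092, -0.2386, 0.104, 0.0013, 0.003, 0.0009] now [0.657  0.0646 0.3209] [179.88   0.27   1.78]
```

Call:
apply_moves(
  moves=[
    [0.009,-0.1,0.05,0,0.003,0],
    [0.009,-0.237,0.104,0,0.003,0],
    [0.009,-0.237,0.104,0,0.003,0],
    [0.009,-0.237,0.104,0,0.003,0],
    [0.009,-0.237,0.104,0,0.003,0],
  ],
)

```text
time_s: 8.6
tcp_pos: [0.6573, 0.1112, 0.3004]
eef_rot: [179.9, -0.0, 1.7]
contact_force: [0.5, 0.2, -1.3]
gripper_width: 0.0353
```

```bash
python3 - <<'E'
from h import *
go([0.6576,0.1120,0.212],1.7)
E
```

```text
row [0.0015, -0.0047, 0.4421, 0.0012, -0.0004, 0.0004] now [0.6573 0.1112 0.3004] [ 1.7989e+02 -3.0000e-02  1.7400e+00]
```

Call:
apply_moves(
  moves=[
    [0.001,-0.005,0.2,0.001,0,0],
    [0.001,-0.005,0.4,0.001,0,0],
    [0.001,-0.005,0.44,0.001,0,0],
    [0.001,-0.005,0.44,0.001,0,0],
  ],
)

```text
time_s: 9.1
tcp_pos: [0.658, 0.1117, 0.2133]
eef_rot: [180.0, -0.1, 1.7]
contact_force: [0.2, -0.4, -0.8]
gripper_width: 0.0357
```

```bash
python3 - <<'E'
from h import *
go([0.6576,0.1120,0.156],1.7)
for n in ("scene","side"):
    ci,p,D=cap(n,n+"7"); u,v=proj(ci,[0.655,0.112,0.14]).astype(int); cv2.imwrite(f"pics/{n}7z.png",cv2.resize(p[v-40:v+40,u-40:u+40],None,fx=5,fy=5,interpolation=cv2.INTER_CUBIC))
a=[cv2.imread(f"pics/{n}7z.png") for n in("scene","side")]; cv2.imwrite("pics/c7.png",np.hstack(a))
E
```

```text
row [-0.0023, -0.0019, 0.2864, 0.0005, -0.0007, 0.0002] now [0.658  0.1117 0.2133] [ 1.7996e+02 -7.0000e-02  1.7200e+00]
```

View pics/c7.png

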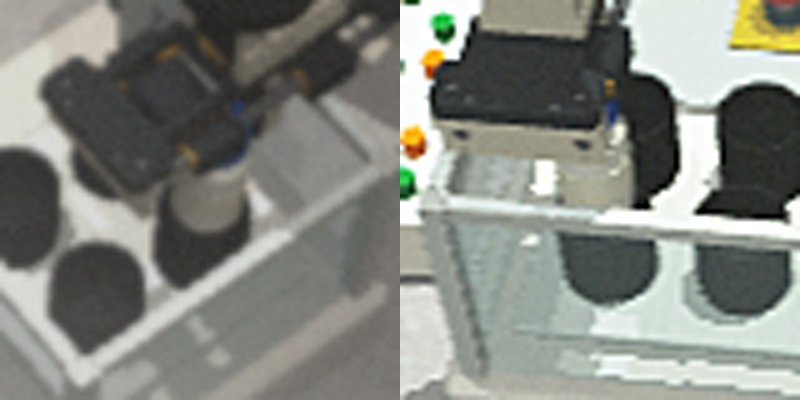

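Call:
apply_moves(
  moves=[
    [-0.002,-0.002,0.06,0,0,0],
    [-0.002,-0.002,0.12,0,0,0],
    [-0.002,-0.002,0.16,0,0,0],
    [-0.002,-0.002,0.16,0,0,0],
  ],
)

```text
time_s: 9.7
tcp_pos: [0.6578, 0.1123, 0.1814]
eef_rot: [180.0, -0.1, 1.7]
contact_force: [-0.2, -0.1, 0.2]
gripper_width: 0.0356
```

```bash
python3 - <<'E'
from h import *
go([0.6576,0.1120,0.156],1.7); print(status.get_state()["contact_force"],status.get_state()["moment"])
E
```

```text
row [-0.0013, 0.0016, 0.1269, 0.0003, -0.0011, 0.0004] now [0.6578 0.1123 0.1814] [ 1.7997e+02 -1.0000e-01  1.7300e+00]
[-0.15383521 -0.13444523  0.16067085] [-0.06456963  0.03360202 -0.02527158]
```

Call:
apply_moves(
  moves=[
    [-0.001,0.002,0.05,0,-0.001,0],
    [-0.001,0.002,0.1,0,-0.001,0],
    [-0.001,0.002,0.13,0,-0.001,0],
    [-0.001,0.002,0.13,0,-0.001,0],
    [-0.001,0.002,0.13,0,-0.001,0],
  ],
)

```text
time_s: 10.32
tcp_pos: [0.6579, 0.1119, 0.1557]
eef_rot: [180.0, -0.0, 1.7]
contact_force: [-1.1, -0.9, 3.2]
gripper_width: 0.0356
```

Call:
apply_moves(
  moves=[
    [0,0,0,0,0,0],
    [0,0,0,0,0,0],
    [0,0,0,0,0,0],
    [0,0,-0.1,0,0,0],
    [0,0,-0.35,0,0,0],
    [0,0,-0.6,0,0,0],
    [0,0,-0.75,0,0,0],
    [0,0,-0.75,0,0,0],
  ],
  hand=-0.3,
)

```text
time_s: 11.32
tcp_pos: [0.6589, 0.1122, 0.309]
eef_rot: [-179.9, -0.3, 1.7]
contact_force: [-0.2, -0.9, 0.6]
gripper_width: 0.057
```

```bash
python3 - <<'E'
from m import *
ci,p,D=cap("scene","sc8"); u,v=proj(ci,[0.62,0.07,0.14]).astype(int); cv2.imwrite(f"pics/sc8z.png",cv2.resize(p[v-70:v+70,u-70:u+70],None,fx=4,fy=4,interpolation=cv2.INTER_CUBIC))
go([0.56,-0.06,0.31],1.7); print(status.get_state()["gripper_width"])
E
```

```text
row [-0.5162, 0.8456, -0.018, -0.0004, -0.0017, 0.0005] now [0.6581 0.1122 0.3068] [-1.7997e+02 -1.6000e-01  1.7400e+00]
0.05662568601295916
```

View pics/sc8z.png

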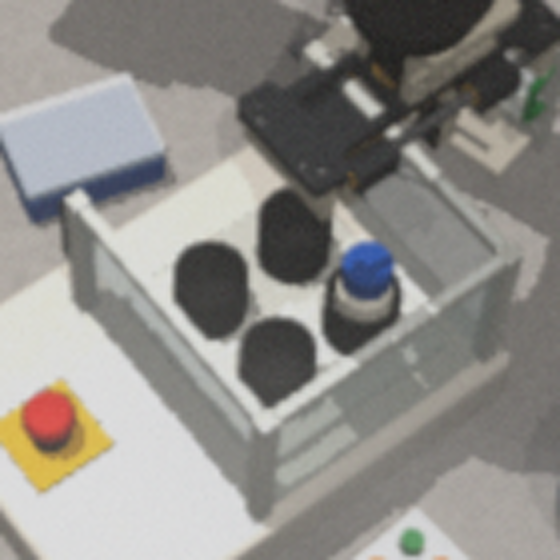

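Call:
apply_moves(
  moves=[
    [-0.516,0.95,-0.2,0,-0.002,0],
    [-0.516,0.95,-0.2,0,-0.002,0],
    [-0.516,0.95,-0.2,0,-0.002,0],
    [-0.516,0.95,-0.2,0,-0.002,0],
  ],
)

```text
time_s: 11.88
tcp_pos: [0.5588, -0.0831, 0.3461]
eef_rot: [-180.0, 0.1, 1.7]
contact_force: [-0.1, 0.7, 0.6]
gripper_width: 0.0573
```

Call:
apply_moves(
  moves=[
    [-0.2,1,0,0,0,0],
    [-0.2,1,0,0,0,0],
    [-0.2,1,0,0,0,0],
    [-0.2,1,0,0,0,0],
  ],
)

```text
time_s: 12.38
tcp_pos: [0.5231, -0.2868, 0.3442]
eef_rot: [-179.9, 0.2, 1.5]
contact_force: [0.9, 1.1, -0.3]
gripper_width: 0.0569
```

```bash
python3 - <<'E'
from m import *
ci,p,D=cap("wrist","w9"); caps(ci,p,D); print(ci["T"][:3,3]); go([0.565,-0.395,0.2],1.7)
E
```

```text
px ((373.71527099609375, 204.91961669921875), 16.926612854003906) full [ 485.1 -396.1   18.8] outer [ 483.1 -397.8   17.2] top z 0.093 depthtop [ 0.4842 -0.3968  0.0919]
px ((377.0851135253906, 134.36170959472656), 17.46829605102539) full [ 564.9 -392.4   18.2] outer [ 564.5 -394.3   17. ] top z 0.0931 depthtop [ 0.565  -0.3935  0.092 ]
px ((511.0, 70.0), 49.47736740112305) full [ 627.6 -526.7   43.1] outer [ 635.4 -553.2   20.4] top z 0.0151 depthtop [ 0.6441 -0.5742  0.0134]
[ 0.59105795 -0.2843355   0.50234428]
row [0.1983, 0.5443, 0.7198, -0.0006, 0.0027, -0.0025] now [ 0.5231 -0.2873  0.3442] [-179.94    0.24    1.48]
```

View pics/w9.png

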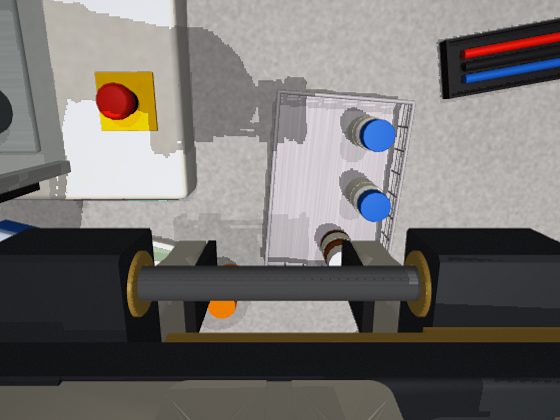

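Call:
apply_moves(
  moves=[
    [0.197,0.54,0.72,0,0.003,0.002],
    [0.197,0.54,0.72,0,0.003,0.002],
    [0.197,0.54,0.72,0,0.003,0.002],
    [0.197,0.54,0.72,0,0.003,0.002],
    [0.197,0.54,0.72,0,0.003,0.002],
  ],
)

```text
time_s: 13.05
tcp_pos: [0.5649, -0.3936, 0.1997]
eef_rot: [-179.9, 0.0, 1.3]
contact_force: [0.7, -0.2, -0.1]
gripper_width: 0.057
```

```bash
python3 - <<'E'
from m import *
go([0.5645,-0.3948,0.067],1.7)
E
```

```text
row [-0.002, 0.0065, 0.6637, -0.0006, 0.0003, -0.0042] now [ 0.5649 -0.3936  0.1997] [-1.7994e+02  2.0000e-02  1.3200e+00]
```

Call:
apply_moves(
  moves=[
    [-0.004,0.006,0.25,0,0,-0.004],
    [-0.004,0.006,0.5,0,0,-0.004],
    [-0.004,0.006,0.67,0,0,-0.004],
    [-0.004,0.006,0.67,0,0,-0.004],
    [-0.004,0.006,0.67,0,0,-0.004],
  ],
)

```text
time_s: 13.68
tcp_pos: [0.5659, -0.3948, 0.0689]
eef_rot: [179.9, -0.2, 1.8]
contact_force: [0.1, -0.6, 0.9]
gripper_width: 0.057
```

```bash
python3 - <<'E'
from m import *
go([0.5645,-0.3948,0.067],1.7)
E
```

```text
row [-0.0071, -0.0004, 0.0093, 0.0007, -0.0021, 0.0006] now [ 0.5659 -0.3948  0.0689] [179.94  -0.18   1.76]
```

Correct the small offset while closing.

Call:
apply_moves(
  moves=[
    [-0.012,0,0.012,0,-0.002,0],
    [-0.012,0,0.012,0,-0.002,0],
  ],
)

```text
time_s: 13.92
tcp_pos: [0.5643, -0.3951, 0.0683]
eef_rot: [179.9, -0.1, 1.8]
contact_force: [-0.3, -0.2, -0.1]
gripper_width: 0.057
```

Call:
apply_moves(
  moves=[
    [-0.002,0,0,0,0,0],
    [-0.002,0,0,0,0,0],
    [-0.002,0,0,0,0,0],
    [-0.002,0,0,0,0,0],
  ],
  hand=1,
  grip_force=15,
)

```text
time_s: 14.42
tcp_pos: [0.564, -0.3953, 0.0684]
eef_rot: [179.9, -0.2, 1.8]
contact_force: [-0.6, -0.7, 1.5]
gripper_width: 0.0359
```

Call:
apply_moves(
  moves=[
    [0,0,-0.2,0,0,0],
    [0,0,-0.5,0,0,0],
    [0,0,-0.8,0,0,0],
    [0,0,-1,0,0,0],
    [0,0,-1,0,0,0],
  ],
)

```text
time_s: 15.05
tcp_pos: [0.5648, -0.3956, 0.2727]
eef_rot: [179.7, -0.5, 1.8]
contact_force: [-0.5, -1.0, -1.6]
gripper_width: 0.0359
```

```bash
python3 - <<'E'
from m import *
go([0.575,-0.21,0.325],1.7)
E
```

```text
row [0.0822, -0.9244, -0.2659, 0.0034, -0.0055, 0.0009] now [ 0.5648 -0.3956  0.2727] [179.69  -0.5    1.79]
```

Call:
apply_moves(
  moves=[
    [0.02,-0.15,-0.27,0.003,-0.005,0],
    [0.04,-0.4,-0.27,0.003,-0.005,0],
    [0.06,-0.65,-0.27,0.003,-0.005,0],
    [0.082,-0.92,-0.27,0.003,-0.005,0],
    [0.082,-0.92,-0.27,0.003,-0.005,0],
  ],
)

```text
time_s: 15.68
tcp_pos: [0.5748, -0.2075, 0.3247]
eef_rot: [-180.0, 0.0, 2.0]
contact_force: [0.8, -0.6, -1.0]
gripper_width: 0.0358
```

```bash
python3 - <<'E'
from m import *
go([0.657,-0.02,0.322],1.7)
E
```

```text
row [0.4436, -0.9225, 0.0138, -0.0003, 0.0004, 0.0034] now [ 0.5748 -0.2075  0.3247] [-1.7997e+02  3.0000e-02  2.0000e+00]
```

Call:
apply_moves(
  moves=[
    [0.12,-0.25,0.01,0,0,0.003],
    [0.25,-0.5,0.01,0,0,0.003],
    [0.37,-0.75,0.01,0,0,0.003],
    [0.44,-0.92,0.01,0,0,0.003],
    [0.44,-0.92,0.01,0,0,0.003],
  ],
)

```text
time_s: 16.3
tcp_pos: [0.6567, -0.0186, 0.3204]
eef_rot: [-180.0, 0.2, 1.9]
contact_force: [0.3, -0.0, -1.4]
gripper_width: 0.0354
```

```bash
python3 - <<'E'
from m import *
go([0.6573,0.0363,0.30],1.7)
E
```

```text
row [0.0123, -0.2741, 0.102, -0.0002, 0.0024, 0.0019] now [ 0.6567 -0.0186  0.3204] [-179.98    0.22    1.87]
```

Call:
apply_moves(
  moves=[
    [0.012,-0.15,0.05,0,0.002,0.002],
    [0.012,-0.274,0.1,0,0.002,0.002],
    [0.012,-0.274,0.1,0,0.002,0.002],
    [0.012,-0.274,0.1,0,0.002,0.002],
    [0.012,-0.274,0.1,0,0.002,0.002],
  ],
)

```text
time_s: 16.92
tcp_pos: [0.6574, 0.0352, 0.3007]
eef_rot: [-180.0, 0.0, 1.6]
contact_force: [-0.1, -0.1, -1.1]
gripper_width: 0.0354
```

```bash
python3 - <<'E'
from m import *
go([0.6573,0.0363,0.21],1.7)
E
```

```text
row [-0.0, -0.0056, 0.4534, -0.0002, 0.0001, -0.0008] now [0.6574 0.0352 0.3007] [-1.7998e+02  1.0000e-02  1.6300e+00]
```

Call:
apply_moves(
  moves=[
    [0,-0.006,0.2,0,0,0],
    [0,-0.006,0.4,0,0,0],
    [0,-0.006,0.45,0,0,0],
    [0,-0.006,0.45,0,0,0],
    [0,-0.006,0.45,0,0,0],
  ],
)

```text
time_s: 17.55
tcp_pos: [0.6584, 0.0363, 0.2128]
eef_rot: [-180.0, -0.2, 1.6]
contact_force: [0.0, 0.1, -1.8]
gripper_width: 0.0356
```

```bash
python3 - <<'E'
from m import *
go([0.6573,0.0363,0.153],1.7)
E
```

```text
row [-0.0063, 0.0001, 0.2988, -0.0004, -0.0017, -0.0008] now [0.6584 0.0363 0.2128] [-1.7997e+02 -1.5000e-01  1.6200e+00]
```

Call:
apply_moves(
  moves=[
    [-0.006,0,0.06,0,-0.001,0],
    [-0.006,0,0.12,0,-0.001,0],
    [-0.006,0,0.17,0,-0.001,0],
    [-0.006,0,0.17,0,-0.001,0],
  ],
)

```text
time_s: 18.05
tcp_pos: [0.6566, 0.0362, 0.1773]
eef_rot: [-180.0, 0.1, 1.6]
contact_force: [0.8, 0.2, -0.3]
gripper_width: 0.0354
```

Call:
apply_moves(
  moves=[
    [0,0,0.05,0,0,0],
    [0,0,0.1,0,0,0],
    [0,0,0.135,0,0,0],
    [0,0,0.135,0,0,0],
    [0,0,0.135,0,0,0],
  ],
)

```text
time_s: 18.68
tcp_pos: [0.658, 0.036, 0.1524]
eef_rot: [180.0, -0.1, 1.7]
contact_force: [-1.4, -1.8, 9.9]
gripper_width: 0.0354
```

Call:
apply_moves(
  moves=[
    [0,0,-0.01,0,0,0],
    [0,0,-0.01,0,0,0],
    [0,0,-0.01,0,0,0],
    [0,0,-0.1,0,0,0],
    [0,0,-0.35,0,0,0],
    [0,0,-0.6,0,0,0],
    [0,0,-0.77,0,0,0],
    [0,0,-0.77,0,0,0],
  ],
  hand=-0.3,
)

```text
time_s: 19.68
tcp_pos: [0.659, 0.0361, 0.3115]
eef_rot: [-180.0, -0.6, 1.7]
contact_force: [0.1, 0.5, -0.2]
gripper_width: 0.057
```

Call:
apply_moves(
  moves=[
    [-0.55,0.95,-0.2,0,0,0],
    [-0.55,0.95,-0.2,0,0,0],
    [-0.55,0.95,-0.2,0,0,0],
    [-0.55,0.95,-0.2,0,0,0],
  ],
)

```text
time_s: 20.18
tcp_pos: [0.5526, -0.1592, 0.3516]
eef_rot: [-180.0, -0.6, 1.6]
contact_force: [0.1, -0.3, -0.3]
gripper_width: 0.0569
```

```bash
python3 - <<'E'
from m import *
go([0.45,-0.35,0.345],1.7)
ci,p,D=cap("scene","sc10"); u,v=proj(ci,[0.56,-0.1,0.14]).astype(int); cv2.imwrite(f"pics/sc10z.png",cv2.resize(p[v-120:v+120,u-150:u+150],None,fx=2.5,fy=2.5,interpolation=cv2.INTER_CUBIC))
E
```

```text
row [-0.5399, 0.9391, 0.0266, -0.0004, -0.0069, -0.001] now [ 0.5526 -0.1592  0.3516] [-179.97   -0.62    1.61]
```

View pics/sc10z.png

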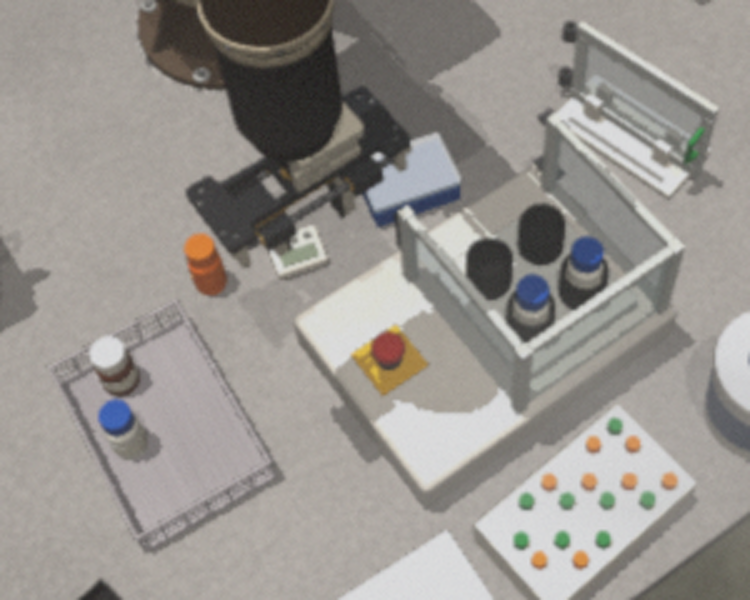

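Call:
apply_moves(
  moves=[
    [-0.45,0.94,0.03,0,-0.007,0],
    [-0.45,0.94,0.03,0,-0.007,0],
    [-0.45,0.94,0.03,0,-0.007,0],
    [-0.45,0.94,0.03,0,-0.007,0],
    [-0.45,0.94,0.03,0,-0.007,0],
  ],
)

```text
time_s: 20.85
tcp_pos: [0.4655, -0.3532, 0.3455]
eef_rot: [180.0, 0.0, 1.4]
contact_force: [0.5, -0.6, -0.6]
gripper_width: 0.0571
```

```bash
python3 - <<'E'
from m import *
ci,p,D=cap("wrist","w11"); caps(ci,p,D)
go([0.483,-0.398,0.20],1.7)
E
```

```text
px ((12.417829513549805, 210.77597045898438), 22.51097297668457) full [410.2 -45.   23.7] outer [412.  -58.6  31.1] top z 0.0314 depthtop [ 0.3911 -0.0028  0.0319]
px ((319.75, 155.4375), 16.13248634338379) full [ 483.8 -397.3   17.5] outer [ 483.4 -397.7   17.2] top z 0.0931 depthtop [ 0.4838 -0.3974  0.0921]
px ((470.5, 18.0), 56.78257751464844) full [ 608.5 -547.4   53. ] outer [ 632.  -581.2   16.8] top z 0.0151 depthtop [ 0.6451 -0.5814  0.0135]
row [0.0785, 0.2308, 0.7279, -0.0, 0.0, -0.0028] now [ 0.4661 -0.3523  0.3456] [-180.      0.      1.45]
```

Call:
apply_moves(
  moves=[
    [0.08,0.231,0.3,0,0,-0.003],
    [0.08,0.231,0.6,0,0,-0.003],
    [0.08,0.231,0.73,0,0,-0.003],
    [0.08,0.231,0.73,0,0,-0.003],
    [0.08,0.231,0.73,0,0,-0.003],
  ],
)

```text
time_s: 21.52
tcp_pos: [0.4847, -0.3979, 0.2016]
eef_rot: [179.9, -0.1, 1.8]
contact_force: [0.1, 1.4, 0.1]
gripper_width: 0.0568
```

```bash
python3 - <<'E'
from m import *
go([0.4833,-0.3988,0.067],1.7)
E
```

```text
row [-0.0081, 0.003, 0.6732, 0.001, -0.0011, 0.0012] now [ 0.4847 -0.3979  0.2016] [ 1.7991e+02 -1.0000e-01  1.8100e+00]
```

Call:
apply_moves(
  moves=[
    [-0.01,0.003,0.25,0,0,0],
    [-0.01,0.003,0.5,0,0,0],
    [-0.01,0.003,0.68,0,0,0],
    [-0.01,0.003,0.68,0,0,0],
    [-0.01,0.003,0.68,0,0,0],
  ],
)

```text
time_s: 22.15
tcp_pos: [0.4849, -0.3996, 0.0686]
eef_rot: [179.8, -0.3, 1.9]
contact_force: [0.5, -0.9, 0.4]
gripper_width: 0.0568
```

```bash
python3 - <<'E'
from m import *
go([0.4833,-0.3988,0.067],1.7)
E
```

```text
row [-0.0079, -0.0042, 0.008, 0.0024, -0.0033, 0.0018] now [ 0.4849 -0.3996  0.0686] [179.78  -0.3    1.86]
```

Call:
apply_moves(
  moves=[
    [-0.012,-0.004,0.012,0.002,-0.003,0.002],
    [-0.012,-0.004,0.012,0.002,-0.003,0.002],
  ],
)

```text
time_s: 22.4
tcp_pos: [0.4833, -0.3993, 0.0679]
eef_rot: [179.9, -0.2, 1.7]
contact_force: [0.5, 0.6, -0.1]
gripper_width: 0.0571
```

Call:
apply_moves(
  moves=[
    [-0.002,0,0,0,0,0],
    [-0.002,0,0,0,0,0],
    [-0.002,0,0,0,0,0],
    [-0.002,0,0,0,0,0],
  ],
  hand=1,
  grip_force=15,
)

```text
time_s: 22.9
tcp_pos: [0.483, -0.3993, 0.068]
eef_rot: [179.9, -0.2, 1.7]
contact_force: [0.5, 0.2, 1.8]
gripper_width: 0.0354
```

Call:
apply_moves(
  moves=[
    [0,0,-0.2,0,0,0],
    [0,0,-0.5,0,0,0],
    [0,0,-0.8,0,0,0],
    [0,0,-1,0,0,0],
    [0,0,-1,0,0,0],
  ],
)

```text
time_s: 23.52
tcp_pos: [0.4837, -0.3998, 0.272]
eef_rot: [179.7, -0.5, 1.7]
contact_force: [0.5, 1.2, -0.7]
gripper_width: 0.0354
```

```bash
python3 - <<'E'
from m import *
go([0.52,-0.21,0.325],1.7)
E
```

```text
row [0.2118, -0.9419, -0.268, 0.0034, -0.0055, -0.0] now [ 0.4837 -0.3998  0.272 ] [179.7  -0.5   1.7]
```

Call:
apply_moves(
  moves=[
    [0.05,-0.15,-0.27,0.003,-0.005,0],
    [0.1,-0.4,-0.27,0.003,-0.005,0],
    [0.15,-0.65,-0.27,0.003,-0.005,0],
    [0.21,-0.94,-0.27,0.003,-0.005,0],
    [0.21,-0.94,-0.27,0.003,-0.005,0],
  ],
)

```text
time_s: 24.15
tcp_pos: [0.5199, -0.2069, 0.3244]
eef_rot: [-180.0, 0.0, 2.0]
contact_force: [0.4, -0.2, 0.4]
gripper_width: 0.0357
```

```bash
python3 - <<'E'
from m import *
go([0.581,-0.02,0.322],1.7)
E
```

```text
row [0.3372, -0.9236, 0.0121, -0.0003, 0.0002, 0.0028] now [ 0.5199 -0.2069  0.3244] [-1.7997e+02  1.0000e-02  1.9500e+00]
```

Call:
apply_moves(
  moves=[
    [0.1,-0.25,0.01,0,0,0.003],
    [0.2,-0.5,0.01,0,0,0.003],
    [0.28,-0.75,0.01,0,0,0.003],
    [0.337,-0.92,0.01,0,0,0.003],
    [0.337,-0.92,0.01,0,0,0.003],
  ],
)

```text
time_s: 24.78
tcp_pos: [0.5812, -0.0191, 0.3207]
eef_rot: [-180.0, 0.2, 1.8]
contact_force: [-0.2, 0.3, -1.1]
gripper_width: 0.0357
```

```bash
python3 - <<'E'
from m import *
go([0.5813,0.0337,0.30],1.7)
E
```

```text
row [0.0089, -0.2639, 0.1033, -0.0001, 0.0018, 0.0012] now [ 0.5812 -0.0191  0.3207] [-1.7999e+02  1.6000e-01  1.8100e+00]
```

Call:
apply_moves(
  moves=[
    [0.009,-0.15,0.05,0,0.002,0.001],
    [0.009,-0.266,0.1,0,0.002,0.001],
    [0.009,-0.266,0.1,0,0.002,0.001],
    [0.009,-0.266,0.1,0,0.002,0.001],
    [0.009,-0.266,0.1,0,0.002,0.001],
  ],
)

```text
time_s: 25.4
tcp_pos: [0.5814, 0.0331, 0.3009]
eef_rot: [-180.0, -0.0, 1.7]
contact_force: [-0.1, 1.1, -0.7]
gripper_width: 0.0358
```

```bash
python3 - <<'E'
from m import *
go([0.5813,0.0337,0.21],1.7)
E
```

```text
row [-0.0008, -0.003, 0.4547, -0.0001, -0.0004, -0.0005] now [0.5814 0.0331 0.3009] [-1.7999e+02 -4.0000e-02  1.6600e+00]
```

Call:
apply_moves(
  moves=[
    [-0.003,-0.003,0.2,0,0,0],
    [-0.003,-0.003,0.4,0,0,0],
    [-0.003,-0.003,0.45,0,0,0],
    [-0.003,-0.003,0.45,0,0,0],
    [-0.003,-0.003,0.45,0,0,0],
  ],
)

```text
time_s: 26.02
tcp_pos: [0.582, 0.0337, 0.2128]
eef_rot: [-180.0, -0.2, 1.7]
contact_force: [-0.2, -0.3, -0.1]
gripper_width: 0.0359
```

```bash
python3 - <<'E'
from m import *
go([0.5813,0.0337,0.153],1.7)
for n in ("scene","side"):
    ci,p,D=cap(n,n+"12"); u,v=proj(ci,[0.58,0.035,0.14]).astype(int); cv2.imwrite(f"pics/{n}7z.png",cv2.resize(p[v-40:v+40,u-40:u+40],None,fx=5,fy=5,interpolation=cv2.INTER_CUBIC))
a=[cv2.imread(f"pics/{n}7z.png") for n in("scene","side")]; cv2.imwrite("pics/c12.png",np.hstack(a))
E
```

```text
row [-0.0044, 0.0002, 0.2989, -0.0004, -0.0022, -0.0004] now [0.582  0.0337 0.2128] [-179.96   -0.2     1.66]
```

View pics/c12.png

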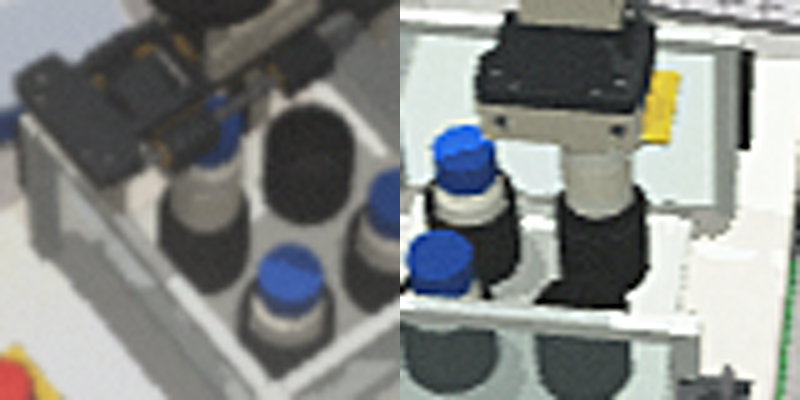

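Call:
apply_moves(
  moves=[
    [-0.004,0,0.06,0,-0.002,0],
    [-0.004,0,0.12,0,-0.002,0],
    [-0.004,0,0.17,0,-0.002,0],
    [-0.004,0,0.17,0,-0.002,0],
  ],
)

```text
time_s: 26.62
tcp_pos: [0.5803, 0.0336, 0.1771]
eef_rot: [-180.0, 0.1, 1.7]
contact_force: [-0.1, -0.9, -0.2]
gripper_width: 0.0351
```

Call:
apply_moves(
  moves=[
    [0,0,0.05,0,0,0],
    [0,0,0.1,0,0,0],
    [0,0,0.13,0,0,0],
    [0,0,0.13,0,0,0],
    [0,0,0.13,0,0,0],
  ],
)

```text
time_s: 27.25
tcp_pos: [0.5814, 0.0337, 0.1526]
eef_rot: [180.0, -0.0, 1.7]
contact_force: [-1.1, -0.3, 9.8]
gripper_width: 0.0355
```

Call:
apply_moves(
  moves=[
    [0,0,-0.01,0,0,0],
    [0,0,-0.01,0,0,0],
    [0,0,-0.01,0,0,0],
    [0,0,-0.1,0,0,0],
    [0,0,-0.35,0,0,0],
    [0,0,-0.6,0,0,0],
    [0,0,-0.9,0,0,0],
    [-0.2,-0.2,-1,0,0,0],
    [-0.2,-0.2,-1,0,0,0],
  ],
  hand=-0.3,
)

```text
time_s: 28.38
tcp_pos: [0.5393, 0.0741, 0.3553]
eef_rot: [-179.9, -0.3, 1.8]
contact_force: [-0.2, 0.1, -0.3]
gripper_width: 0.0571
```

```bash
python3 - <<'E'
from m import *
ci,p,D=cap("wrist","w13");np.savez("w13.npz",p=p,d=D,**ci); caps(ci,p,D,0.178); print(cups(ci,p,D).round(1),ci["T"][:3,3])
P=cloud(ci,D); cv2.imwrite("pics/w13z.png",cv2.resize(p[0:235,100:400],None,fx=2.5,fy=2.5))
go([0.44,0.12,0.37],1.7)
E
```

```text
px ((324.77850341796875, 142.2948455810547), 20.226099014282227) full [580.   35.3  17.8] outer [580.1  35.4  17.9] top z 0.1791 depthtop [0.5801 0.0353 0.1781]
px ((238.79452514648438, 53.38356018066406), 23.121524810791016) full [652.4 113.5  18. ] outer [652.6 113.7  17.8] top z 0.1791 depthtop [0.6532 0.114  0.1781]
px ((326.9556884765625, 52.221519470214844), 23.311429977416992) full [655.8  37.6  18.1] outer [656.2  37.3  17.8] top z 0.1791 depthtop [0.6566 0.0374 0.1781]
[[579.8 109.9  26.5]] [0.60582016 0.07682659 0.51395595]
row [-0.49, -0.2487, -0.0824, -0.0008, -0.0017, 0.0014] now [0.5396 0.0734 0.3537] [-1.7993e+02 -1.6000e-01  1.8200e+00]
```

View pics/w13z.png

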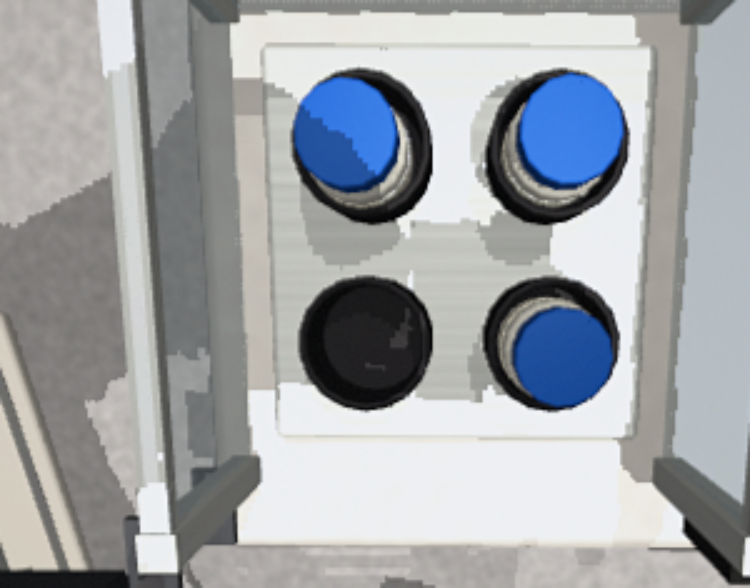

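Call:
apply_moves(
  moves=[
    [-0.06,-0.2,0.05,0,0,0.11],
    [-0.1,-0.3,0.1,0,0,0.22],
    [-0.15,-0.5,0.15,0,0,0.33],
    [-0.2,-0.6,0.2,0,0,0.44],
    [-0.25,-0.75,0.2,0,0,0.55],
    [-0.25,-0.9,0.2,0,0,0.66],
    [-0.25,-0.9,0.2,0,0,0.77],
    [-0.25,-0.9,0.2,0,0,0.88],
    [-0.25,-0.9,0.2,0,0,1.0],
    [-0.25,-0.9,0.2,0,0,1.0],
    [-0.25,-0.9,0.2,0,0,1.0],
    [-0.25,-0.9,0.2,0,0,1.0],
  ],
)

```text
time_s: 29.92
tcp_pos: [0.4841, 0.2517, 0.3135]
eef_rot: [-179.9, 0.1, -88.1]
contact_force: [0.4, 0.1, 0.3]
gripper_width: 0.057
```

```bash
python3 - <<'E'
from m import *
ci,p,D=cap("wrist","w14");np.savez("w14.npz",p=p,d=D,**ci)
print(proj(ci,[.49,.186,.202]),ci["T"][:3,3]); go([0.49,0.25,0.27],-88.3)
E
```

```text
[274.3397906  109.69343703] [0.48628687 0.18543633 0.47184036]
row [0.0095, -0.0288, 0.2183, -0.0016, 0.0007, 0.0024] now [0.4841 0.2517 0.3136] [-1.7985e+02  6.0000e-02 -8.8080e+01]
```

View pics/w14.png

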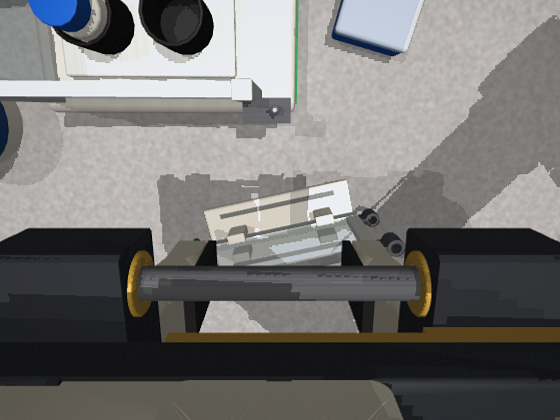

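```bash
python3 - <<'E'
from m import *
ci,p,D=load("w14.npz")
cv2.imwrite("pics/w14z.png",cv2.resize(p[75:140,230:310],None,fx=9,fy=9,interpolation=cv2.INTER_NEAREST))
P=cloud(ci,D)
for v in range(104,120,2): print(v,[f"{P[v,u,2]*1000:.0f}" for u in range(262,292,2)])
E
```

```text
104 ['179', '181', '180', '182', '180', '181', '196', '179', '180', '181', '181', '180', '181', '180', '180']
106 ['180', '181', '181', '180', '196', '199', '201', '199', '197', '180', '180', '181', '181', '180', '180']
108 ['179', '181', '180', '180', '198', '201', '203', '202', '198', '179', '180', '180', '179', '179', '181']
110 ['180', '180', '181', '180', '198', '202', '202', '202', '198', '180', '180', '179', '181', '180', '181']
112 ['180', '181', '180', '180', '195', '199', '202', '200', '198', '180', '180', '179', '181', '180', '181']
114 ['180', '180', '181', '179', '180', '194', '196', '197', '180', '181', '182', '181', '180', '182', '181']
116 ['nan', '181', '181', '180', '180', '180', '180', '180', '180', '180', '179', '180', 'nan', '180', '181']
118 ['180', '181', '180', '180', '179', '180', '180', '180', '180', '180', '180', '180', '180', '180', '180']
```

View pics/w14z.png

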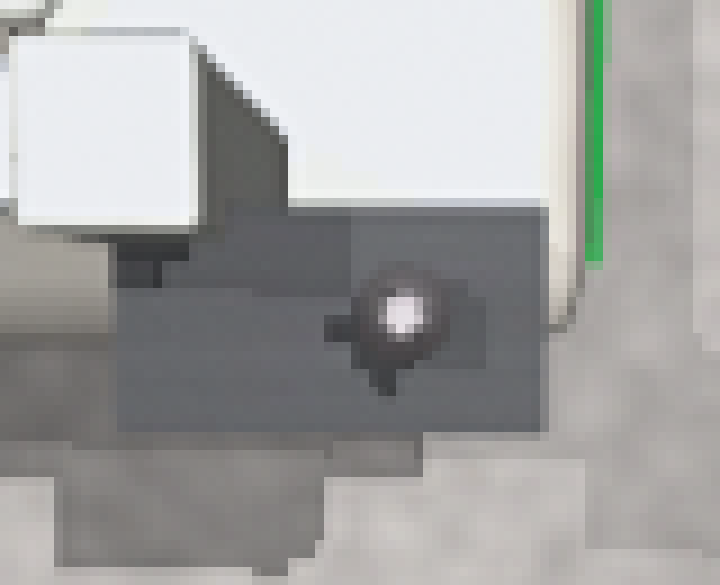

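Call:
apply_moves(
  moves=[
    [-0.05,0.1,-0.05,0,0,-0.11],
    [-0.1,0.15,-0.1,0,0,-0.22],
    [-0.15,0.2,-0.15,0,0,-0.33],
    [-0.2,0.3,-0.2,0,0,-0.44],
    [-0.3,0.4,-0.25,0,0,-0.55],
    [-0.3,0.5,-0.25,0,0,-0.66],
    [-0.3,0.5,-0.25,0,0,-0.77],
    [-0.3,0.5,-0.25,0,0,-0.88],
    [-0.3,0.5,-0.25,0,0,-1.0],
    [-0.3,0.5,-0.25,0,0,-1.0],
    [-0.3,0.5,-0.25,0,0,-1.0],
  ],
)

```text
time_s: 31.35
tcp_pos: [0.382, 0.3082, 0.3635]
eef_rot: [-179.9, -0.1, 1.7]
contact_force: [-0.5, 0.0, 0.1]
gripper_width: 0.057
```

```bash
python3 - <<'E'
from m import *
ci,p,D=load("w14.npz"); print("pin",onz(ci,274.4,109.35,.202))
P=cloud(ci,D); s=P[100:118,264:286]; m=s[...,2]>0.192; print(s[m].mean(0), s[m].min(0),s[m].max(0))
go([0.38,0.312,0.36],13.9)
E
```

```text
pin [0.48996443 0.18576274 0.202     ]
[0.49012176 0.18570158 0.19876696] [0.48665059 0.1820267  0.19376412] [0.4940298  0.18912578 0.20285542]
row [-0.0094, -0.0193, 0.0174, -0.0005, -0.0017, -0.1355] now [0.382  0.3082 0.3635] [-1.7994e+02 -1.5000e-01  1.7100e+00]
```

Call:
apply_moves(
  moves=[
    [-0.01,-0.02,0.017,0,0,-0.07],
    [-0.01,-0.02,0.017,0,0,-0.136],
    [-0.01,-0.02,0.017,0,0,-0.136],
    [-0.01,-0.02,0.017,0,0,-0.136],
  ],
)

```text
time_s: 31.85
tcp_pos: [0.3799, 0.3121, 0.3601]
eef_rot: [-180.0, -0.2, 13.7]
contact_force: [0.3, -0.0, 0.2]
gripper_width: 0.0567
```

```bash
python3 - <<'E'
from m import *
ci,p,D=cap("wrist","w15");np.savez("w15.npz",p=p,d=D,**ci)
P=cloud(ci,D); m=(P[...,2]>0.148)&(P[...,2]<0.168); m[235:]=0
k,l,s,c=cv2.connectedComponentsWithStats(m.astype(np.uint8))
for i in range(1,k):
    if s[i,4]>100: 
        q=P[l==i]; print(s[i],np.median(q[:,2]),cv2.minAreaRect((q[:,:2]*1000).astype(np.float32)))
        d=cv2.fitLine((q[:,:2]*1000).astype(np.float32),cv2.DIST_HUBER,0,.01,.01).ravel(); print(d,np.degrees(np.arctan2(d[1],d[0])))
cv2.imwrite("pics/w15z.png",cv2.resize(p[0:240,130:430],None,fx=2.6,fy=2.6))
E
```

```text
[ 271    0   13  176 1872] 0.15711735380706493 ((460.8251953125, 334.12835693359375), (157.3167266845703, 9.985804557800293), 14.488945007324219)
[9.6827555e-01 2.4988490e-01 4.6517709e+02 3.3522327e+02] 14.470701
[454   0  32  70 676] 0.15818277364903152 ((549.9781494140625, 177.1953125), (4.785229206085205, 62.98031234741211), 88.14393615722656)
[9.9963582e-01 2.6985887e-02 5.4969568e+02 1.7722855e+02] 1.5463651
```

View pics/w15z.png

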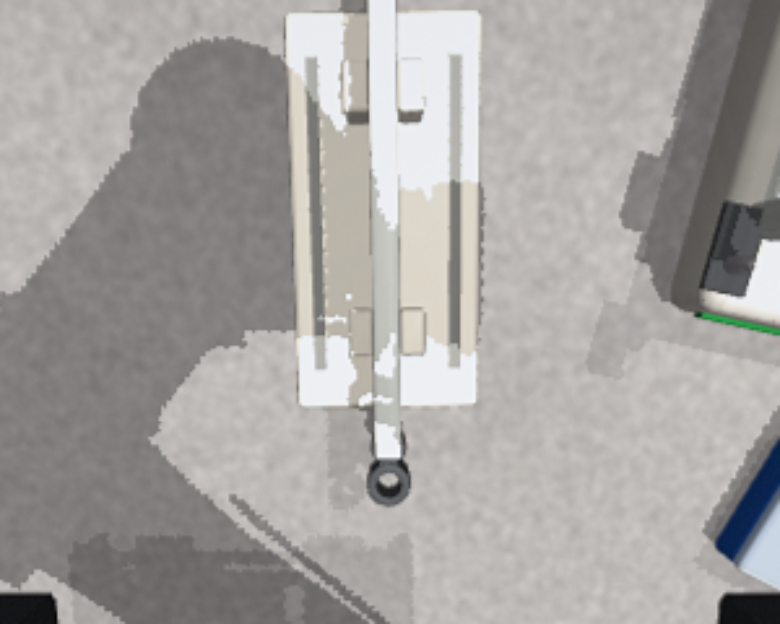

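```bash
python3 - <<'E'
from m import *
ci,p,D=load("w15.npz"); P=cloud(ci,D)
s=P[170:200,262:298]; m=(s[...,2]>0.134)&(s[...,2]<0.148); q=s[m]; print(len(q),q.mean(0),np.median(q[:,2]),cv2.minEnclosingCircle((q[:,:2]*1000).astype(np.float32)),circ(cv2.convexHull((q[:,:2]*1000).astype(np.float32))[:,0]))
v,u=np.nonzero(m); print(u.min()+262,u.max()+262,v.min()+170,v.max()+170)
Q=np.array([onz(ci,a+262,b+170,0.141)[:2] for a,b in zip(u,v)])*1000; print(circ(cv2.convexHull(Q.astype(np.float32))[:,0]))
# rail axis from edges
m=(P[...,2]>0.150)&(P[...,2]<0.164); m[235:]=0; m[:,350:]=0; q=P[m][:,:2]*1000
(cx,cy),(w,h),a=cv2.minAreaRect(q.astype(np.float32)); d=np.array([np.cos(np.radians(14.47)),np.sin(np.radians(14.47))]); n=np.array([-d[1],d[0]])
t=q@n; al=q@d; 
for lo in range(350,560,25):
    k=(al>lo)&(al<lo+25)
    if k.sum()>20: print(lo,np.percentile(t[k],[2,50,98]).round(1),(np.percentile(t[k],2)+np.percentile(t[k],98))/2)
print(al.min(),al.max(), ci["T"][:3,3]); print(n@[362,309])
vis=cv2.resize(p[165:205,255:305],None,fx=12,fy=12,interpolation=cv2.INTER_NEAREST); cv2.imwrite("pics/w15k.png",vis)
E
```

```text
186 [0.37170768 0.31110641 0.14054705] 0.1407819950566737 ((371.9173278808594, 310.6164245605469), 9.815711975097656) (np.float64(371.71358471158675), np.float64(311.06078951945346), np.float64(9.163106313588468))
271 287 176 194
(np.float64(371.88414193846097), np.float64(311.2144844588256), np.float64(9.202535641007048))
450 [203.9 208.4 213. ] 208.44064575588965
475 [203.7 208.5 213.3] 208.45864891515401
500 [203.4 208.3 213.1] 208.26384891227974
525 [204.1 208.7 212.9] 208.4995010435319
550 [203.8 208.5 213.2] 208.48255761778364
451.0368688720495 608.3535979373711 [0.44493466 0.32883931 0.51868636]
208.74404567516672
```

View pics/w15k.png

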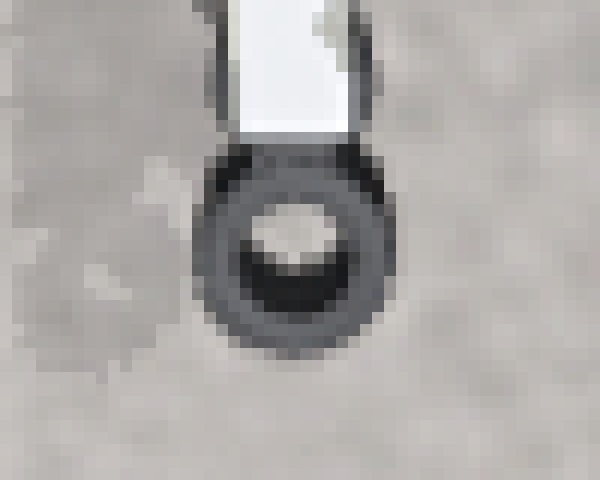

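```bash
python3 - <<'E'
from m import *
go([0.4845,0.339,0.22],14.47)
E
```

```text
row [0.5379, -0.0054, 0.7022, -0.0004, -0.0018, -0.0076] now [0.3799 0.3121 0.3601] [-1.7997e+02 -1.6000e-01  1.3790e+01]
```

Call:
apply_moves(
  moves=[
    [0.25,-0.005,0.2,0,-0.002,-0.008],
    [0.5,-0.005,0.4,0,-0.002,-0.008],
    [0.538,-0.005,0.6,0,-0.002,-0.008],
    [0.538,-0.005,0.7,0,-0.002,-0.008],
    [0.538,-0.005,0.7,0,-0.002,-0.008],
    [0.538,-0.005,0.7,0,-0.002,-0.008],
  ],
)

```text
time_s: 32.65
tcp_pos: [0.485, 0.3393, 0.2217]
eef_rot: [-179.9, -0.1, 14.5]
contact_force: [0.8, 0.5, 1.0]
gripper_width: 0.0565
```

```bash
python3 - <<'E'
from m import *
ci,p,D=cap("wrist","w16")
go([0.4845,0.339,0.1265],14.47)
E
```

```text
row [-0.004, 0.0026, 0.4779, -0.0011, -0.0011, 0.0003] now [0.485  0.3395 0.2221] [-1.799e+02 -1.000e-01  1.450e+01]
```

View pics/w16.png

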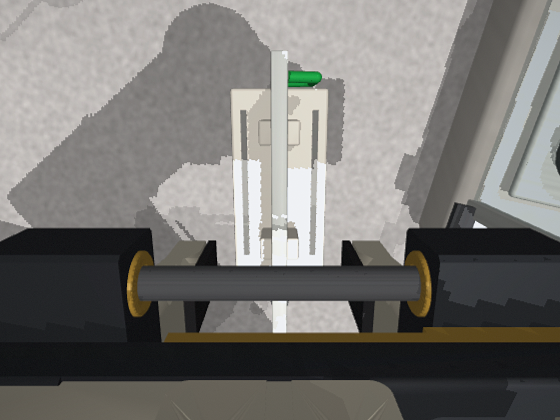

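Call:
apply_moves(
  moves=[
    [-0.004,0.002,0.2,0,-0.001,0],
    [-0.004,0.002,0.4,0,-0.001,0],
    [-0.004,0.002,0.485,0,-0.001,0],
    [-0.004,0.002,0.485,0,-0.001,0],
    [-0.004,0.002,0.485,0,-0.001,0],
  ],
)

```text
time_s: 33.33
tcp_pos: [0.4853, 0.3401, 0.127]
eef_rot: [-179.8, -0.2, 14.5]
contact_force: [0.2, -0.0, 0.9]
gripper_width: 0.0571
```

```bash
python3 - <<'E'
from m import *
go([0.4845,0.339,0.1265],14.47); print(status.get_state()["contact_force"])
E
```

```text
row [-0.0053, 0.0043, 0.0023, -0.002, -0.0017, 0.0006] now [0.4853 0.3401 0.127 ] [-1.7982e+02 -1.5000e-01  1.4520e+01]
[ 0.23805552 -0.02748473  0.87726763]
```

Fix the small roll/offset, then grip.

Call:
apply_moves(
  moves=[
    [-0.005,0.004,0,-0.002,-0.002,0],
    [-0.005,0.004,0,-0.002,-0.002,0],
  ],
)

```text
time_s: 33.58
tcp_pos: [0.485, 0.3395, 0.1281]
eef_rot: [-179.9, -0.1, 14.5]
contact_force: [-0.2, 0.7, -0.2]
gripper_width: 0.0571
```

Call:
apply_moves(
  moves=[
    [0,0,0,0,0,0],
    [0,0,0,0,0,0],
    [0,0,0,0,0,0],
    [0,0,0,0,0,0],
    [0,0,0,0,0,0],
    [0,0,0,0,0,0],
  ],
  hand=1,
  grip_force=45,
)

```text
time_s: 34.33
tcp_pos: [0.485, 0.3394, 0.128]
eef_rot: [-180.0, -0.0, 14.5]
contact_force: [-0.5, -0.5, 0.3]
gripper_width: 0.0097
```

```bash
python3 - <<'E'
from m import *
s=status.get_state(); print(s["contact_force"],s["moment"],s["gripper_width"],s["tcp_pos"],s["eef_rot"])
p=s["tcp_pos"][:2]*1000;d=np.array([.9683,.2499]);n=np.array([-.2499,.9683]);print(p@d,p@n)
E
```

```text
[-0.53800533 -0.53174086  0.26597424] [-0.31738968 -0.15921775  0.00843836] 0.009688302540761005 [0.48497642 0.33936028 0.1280426 ] [-1.79963464e+02 -4.96906074e-02  1.45282884e+01]
554.4088002417654 207.40695502457334
```

Call:
apply_moves(
  moves=[
    [0,0,-0.05,0,0,0],
    [0,0,-0.15,0,0,0],
    [0,0,-0.25,0,0,0],
    [0,0,-0.35,0,0,0],
    [0,0,-0.45,0,0,0],
    [0,0,-0.6,0,0,0],
    [0,0,-0.6,0,0,0],
    [0,0,-0.6,0,0,0],
  ],
)

```text
time_s: 35.33
tcp_pos: [0.4843, 0.3389, 0.2472]
eef_rot: [-180.0, 0.0, 14.5]
contact_force: [-0.3, -0.8, -4.0]
gripper_width: 0.0094
```

```bash
python3 - <<'E'
from m import *
ci,p,D=cap("side","s17"); cv2.imwrite("pics/s17z.png",cv2.resize(p[150:390,150:400],None,fx=2.4,fy=2.4))
ci,p,D=cap("wrist","w17"); P=cloud(ci,D); T=tcp()
m=(P[...,2]>T[0][2]+0.015)&(P[...,2]<T[0][2]+.045); m[230:]=0; m[:,:240]=0; m[:,320:]=0
print(np.nanmedian(P[m][:,2]),T[0]); 
for v in range(60,230,20): print(v,np.nanmedian(P[v][m[v]][:,2]) if m[v].any() else None)
go([0.45,0.32,0.25],14.5)
print(status.get_state()["contact_force"],status.get_state()["moment"])
E
```

```text
0.27577352678542444 [0.48426026 0.3387435  0.24667959]
60 0.27563938439636426
80 0.27595389493047795
100 0.27547911357551125
120 0.27561842119474755
140 0.27606444874369085
160 0.2757653871627252
180 0.27564632133114136
200 0.27554020271626056
220 0.27586988052281025
row [-0.1893, 0.0478, -0.0164, 0.0003, 0.0008, 0.0002] now [0.4843 0.3387 0.2467] [1.7998e+02 7.0000e-02 1.4520e+01]
[ 0.12032542  0.21252917 -2.78490423] [-0.10253247 -0.10139382 -0.00107013]
```

View pics/s17z.png

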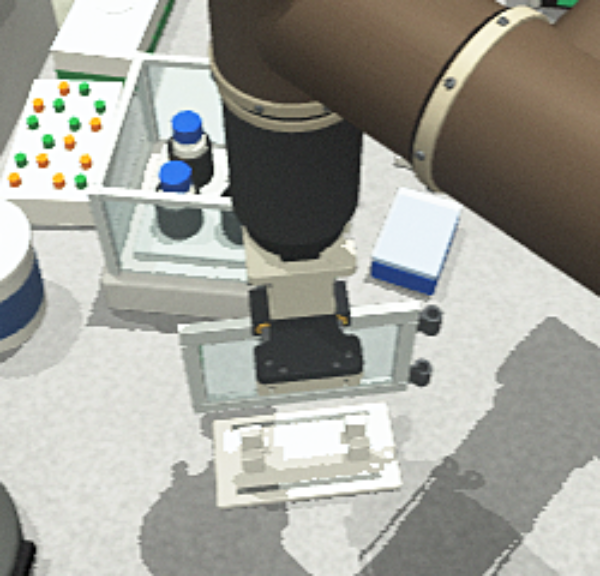

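View pics/w17.png

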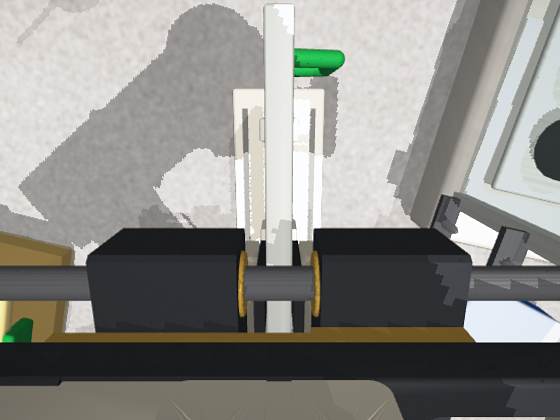

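Call:
apply_moves(
  moves=[
    [-0.15,0.02,0,0,0,0],
    [-0.3,0.03,0,0,0,0],
    [-0.45,0.05,0,0,0,0],
    [-0.55,0.06,0,0,0,0],
    [-0.55,0.06,0,0,0,0],
  ],
)

```text
time_s: 36.05
tcp_pos: [0.3799, 0.2992, 0.2469]
eef_rot: [180.0, 0.1, 14.6]
contact_force: [0.9, 0.6, -2.7]
gripper_width: 0.0098
```

Call:
apply_moves(
  moves=[
    [0,0,0,0,0,0.1],
    [0,0,0,0,0,0.2],
    [0,0,0,0,0,0.3],
    [0,0,0,0,0,0.4],
    [0,0,0,0,0,0.5],
    [0,0,0,0,0,0.6],
    [0,0,0,0,0,0.7],
    [0,0,0,0,0,0.8],
    [0,0,0,0,0,0.9],
    [0,0,0,0,0,1.0],
    [0,0,0,0,0,1.0],
    [0,0,0,0,0,1.0],
  ],
)

```text
time_s: 37.55
tcp_pos: [0.3801, 0.2993, 0.2466]
eef_rot: [179.9, -0.0, -75.2]
contact_force: [-0.1, 0.0, -3.4]
gripper_width: 0.0094
```

```bash
python3 - <<'E'
from m import *
go([0.40,0.18,0.245],-98.3); print(status.get_state()["joints"])
E
```

```text
row [0.6022, 0.0559, 0.0086, 0.0008, -0.0005, 0.2563] now [0.3801 0.2993 0.2466] [ 1.7992e+02 -3.0000e-02 -7.5230e+01]
[ 6.15435520e+01  1.49204751e+00 -2.07371118e+01 -3.94922056e-02
 -6.78446113e+01 -4.67611811e+01]
```

Call:
apply_moves(
  moves=[
    [0.1,0.02,0,0,0,0.1],
    [0.25,0.04,0,0,0,0.2],
    [0.4,0.056,0,0,0,0.256],
    [0.5,0.056,0,0,0,0.256],
    [0.6,0.056,0,0,0,0.256],
    [0.6,0.056,0,0,0,0.256],
  ],
)

```text
time_s: 38.3
tcp_pos: [0.4001, 0.1796, 0.2468]
eef_rot: [179.9, -0.0, -98.2]
contact_force: [0.8, 0.1, -3.0]
gripper_width: 0.0095
```

```bash
python3 - <<'E'
from m import *
go([0.415,0.0704,0.236],-98.3); print(status.get_state()["joints"])
E
```

```text
row [0.5296, -0.1521, 0.0545, 0.0006, -0.0005, 0.0007] now [0.4001 0.1796 0.2468] [ 1.7995e+02 -4.0000e-02 -9.8240e+01]
[ 5.00909150e+01 -3.30018763e+00 -2.54052804e+01 -2.15694793e-02
 -6.79591953e+01 -5.83204391e+01]
```

Call:
apply_moves(
  moves=[
    [0.15,-0.05,0.02,0,0,0],
    [0.3,-0.1,0.05,0,0,0],
    [0.45,-0.152,0.053,0,0,0],
    [0.53,-0.152,0.053,0,0,0],
    [0.53,-0.152,0.053,0,0,0],
  ],
)

```text
time_s: 38.92
tcp_pos: [0.4148, 0.07, 0.2364]
eef_rot: [180.0, -0.0, -98.3]
contact_force: [0.1, 0.3, -3.0]
gripper_width: 0.0096
```

```bash
python3 - <<'E'
from m import *
go([0.472,0.0704,0.236],-98.3)
ci,p,D=cap("side","s18"); cv2.imwrite("pics/s18z.png",cv2.resize(p[150:330,220:380],None,fx=3.5,fy=3.5))
E
```

```text
row [-0.0431, -0.2825, 0.0016, 0.0005, -0.0003, 0.0004] now [0.4148 0.07   0.2364] [ 1.7995e+02 -3.0000e-02 -9.8260e+01]
```

View pics/s18z.png

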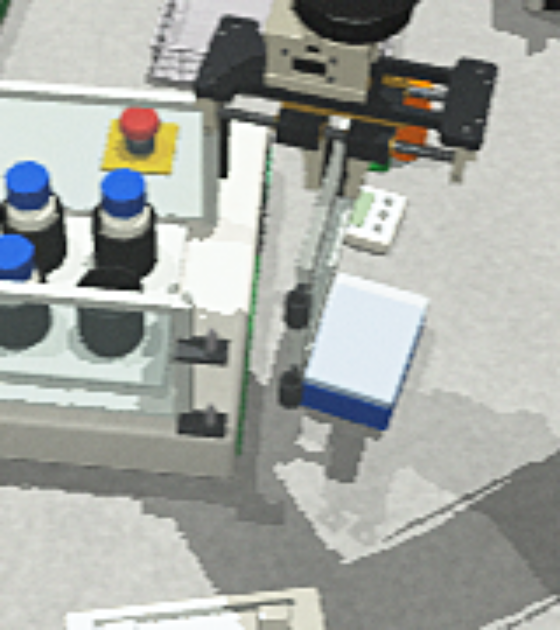

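Call:
apply_moves(
  moves=[
    [-0.01,-0.07,0,0,0,0],
    [-0.02,-0.14,0,0,0,0],
    [-0.03,-0.21,0,0,0,0],
    [-0.043,-0.283,0,0,0,0],
    [-0.043,-0.283,0,0,0,0],
    [-0.043,-0.283,0,0,0,0],
  ],
)

```text
time_s: 39.72
tcp_pos: [0.4721, 0.0708, 0.2361]
eef_rot: [179.9, -0.0, -98.3]
contact_force: [-0.2, -0.6, -3.5]
gripper_width: 0.0102
```

```bash
python3 - <<'E'
from m import *
go([0.472,0.0704,0.236],-98.3)
ci,p,D=cap("side","s19"); cv2.imwrite("pics/s19z.png",cv2.resize(p[220:290,245:325],None,fx=8,fy=8,interpolation=cv2.INTER_CUBIC))
np.savez("s19.npz",p=p,d=D,**ci)
print([proj(ci,[.489,.1858,z]) for z in (.202,.180,.249,.225,.109,.087,.156,.132)])
ci,p,D=cap("scene","c19"); u,v=proj(ci,[.489,.186,.2]).astype(int); cv2.imwrite("pics/c19z.png",cv2.resize(p[v-40:v+40,u-40:u+40],None,fx=7,fy=7,interpolation=cv2.INTER_CUBIC)); print(u,v)
E
```

```text
row [0.0022, 0.0004, 0.0004, 0.0008, -0.0004, 0.0004] now [0.4721 0.0708 0.2361] [ 1.7993e+02 -4.0000e-02 -9.8270e+01]
[array([281.34532065, 243.89832186]), array([281.28683347, 249.32276715]), array([281.47727782, 231.65983636]), array([281.40865992, 238.02386516]), array([281.11088921, 265.64087472]), array([281.06001267, 270.35946452]), array([281.2252471 , 255.03464986]), array([281.16585475, 260.54304646])]
314 159
```

View pics/s19z.png

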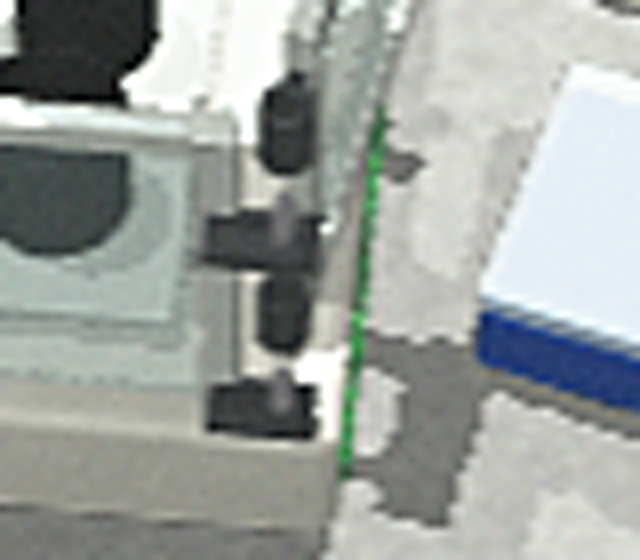

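View pics/c19z.png

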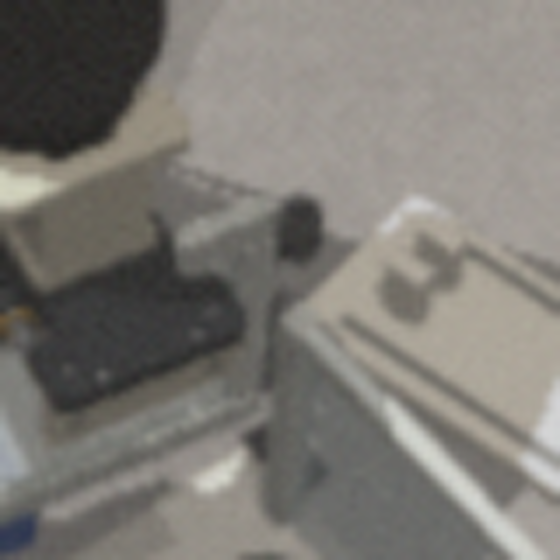

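Call:
apply_moves(
  moves=[
    [0.002,0,0.03,0,0,0],
    [0.002,0,0.06,0,0,0],
    [0.002,0,0.09,0,0,0],
    [0.002,0,0.1,0,0,0],
    [0.002,0,0.1,0,0,0],
  ],
)

```text
time_s: 40.45
tcp_pos: [0.4719, 0.0704, 0.2162]
eef_rot: [179.9, -0.0, -98.2]
contact_force: [-0.2, 0.0, -2.5]
gripper_width: 0.0099
```

```bash
python3 - <<'E'
from m import *
go([0.472,0.0704,0.206],-98.3)
ci,p,D=cap("side","s20"); cv2.imwrite("pics/s20z.png",cv2.resize(p[220:290,245:325],None,fx=8,fy=8,interpolation=cv2.INTER_CUBIC))
E
```

```text
row [0.0001, -0.0006, 0.0512, 0.0006, -0.0003, 0.0007] now [0.4719 0.0704 0.2162] [ 1.7995e+02 -3.0000e-02 -9.8240e+01]
```

View pics/s20z.png

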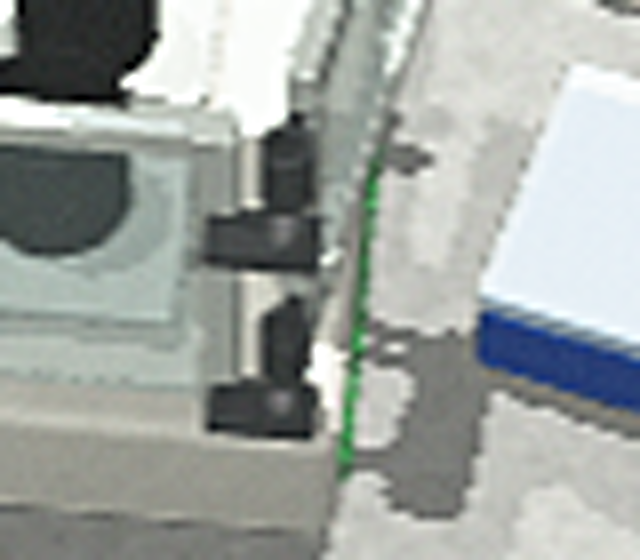

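Call:
apply_moves(
  moves=[
    [0,0,0.02,0,0,0],
    [0,0,0.04,0,0,0],
    [0,0,0.05,0,0,0],
    [0,0,0.05,0,0,0],
  ],
)

```text
time_s: 41.0
tcp_pos: [0.4724, 0.0697, 0.2071]
eef_rot: [-180.0, -0.1, -98.2]
contact_force: [0.0, -4.4, 2.5]
gripper_width: 0.0098
```

```bash
python3 - <<'E'
from m import *
s=status.get_state(); print(s["contact_force"],s["moment"])
go([0.472,0.0704,0.191],-98.3)
E
```

```text
[ 0.00518928 -4.37856049  2.45151916] [-1.6148183  -0.10649671 -0.06955057]
row [-0.003, 0.0024, 0.0804, -0.0003, -0.0008, 0.0007] now [0.4724 0.0697 0.2071] [-1.7997e+02 -7.0000e-02 -9.8240e+01]
```

Call:
apply_moves(
  moves=[
    [0.006,0,0,0,0,0],
    [0.006,0,0.01,0,0,0],
    [0.006,0,0.02,0,0,0],
    [0.006,0,0.02,0,0,0],
  ],
)

```text
time_s: 41.5
tcp_pos: [0.4721, 0.0686, 0.2027]
eef_rot: [-180.0, -0.1, -98.2]
contact_force: [-0.2, 0.0, -3.2]
gripper_width: 0.0098
```

```bash
python3 - <<'E'
from m import *
s=status.get_state(); print(s["contact_force"],s["moment"])
go([0.472,0.0704,0.191],-98.3)
E
```

```text
[-0.19982518  0.04344638 -3.24625718] [-0.13048732 -0.38005784 -0.06772898]
row [-0.0088, 0.0019, 0.0585, -0.0001, -0.0009, 0.0007] now [0.4721 0.0686 0.2027] [-1.7999e+02 -8.0000e-02 -9.8240e+01]
```

Forces are back to just the door's weight: the pins are in the bores. Continue down.

Call:
apply_moves(
  moves=[
    [0,0,0.015,0,-0.001,0],
    [0,0,0.03,0,-0.001,0],
    [0,0,0.045,0,-0.001,0],
    [0,0,0.045,0,-0.001,0],
  ],
)

```text
time_s: 42.0
tcp_pos: [0.472, 0.0686, 0.1934]
eef_rot: [180.0, 0.0, -98.2]
contact_force: [1.6, -0.7, -3.5]
gripper_width: 0.01
```

```bash
python3 - <<'E'
from m import *
s=status.get_state(); print(s["contact_force"],s["moment"])
go([0.472,0.0686,0.191],-98.3)
E
```

```text
[ 1.5525476  -0.69718929 -3.45123886] [-0.28139112 -0.49350447 -0.12927789]
row [0.0001, 0.0001, 0.0119, 0.0002, 0.0, 0.0006] now [0.472  0.0686 0.1934] [179.99   0.   -98.25]
```

Call:
apply_moves(
  moves=[
    [0,0,0.008,0,0,0],
    [0,0,0.016,0,0,0],
    [0,0,0.022,0,0,0],
    [0,0,0.022,0,0,0],
  ],
)

```text
time_s: 42.5
tcp_pos: [0.4726, 0.0681, 0.1903]
eef_rot: [-179.9, -0.0, -98.2]
contact_force: [-0.8, -4.2, 7.9]
gripper_width: 0.0096
```

```bash
python3 - <<'E'
from m import *
s=status.get_state(); print(s["contact_force"],s["moment"],s["tcp_pos"])
ci,p,D=cap("side","s21"); cv2.imwrite("pics/s21z.png",cv2.resize(p[220:290,245:325],None,fx=8,fy=8,interpolation=cv2.INTER_CUBIC))
E
```

```text
[-0.79364681 -4.24836418  7.85015986] [-1.2498266   0.41077083  0.0723109 ] [0.47264586 0.06810599 0.19032663]
```

View pics/s21z.png

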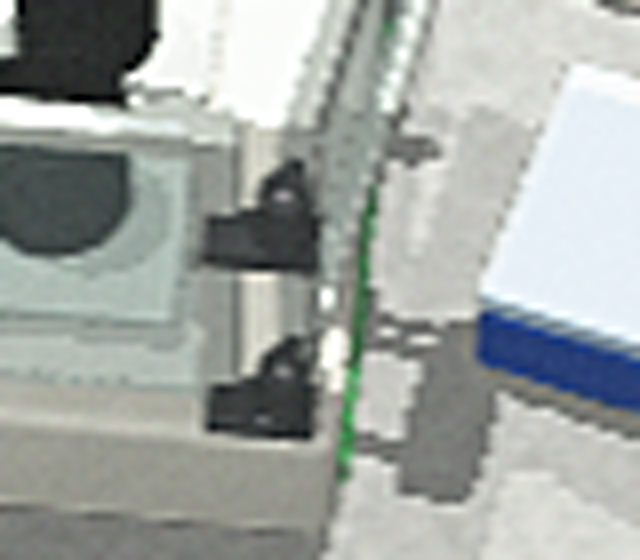

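Call:
apply_moves(
  moves=[
    [0,0,0,0,0,0],
    [0,0,0,0,0,0],
    [0,0,0,0,0,0],
    [0,0,0,0,0,0],
    [0,0,-0.1,0,0,0],
    [0,0,-0.2,0,0,0],
    [0,0,-0.3,0,0,0],
    [0,0,-0.4,0,0,0],
    [0,0,-0.4,0,0,0],
  ],
  hand=0.3,
)

```text
time_s: 43.68
tcp_pos: [0.4732, 0.0685, 0.2717]
eef_rot: [-179.8, 0.1, -98.2]
contact_force: [0.4, -0.2, -1.4]
gripper_width: 0.031
```

```bash
python3 - <<'E'
from m import *
ci,p,D=cap("side","s22"); cv2.imwrite("pics/s22z.png",cv2.resize(p[150:310,200:360],None,fx=3.6,fy=3.6,interpolation=cv2.INTER_CUBIC))
ci,p,D=cap("wrist","w22"); P=cloud(ci,D); np.savez("w22.npz",p=p,d=D,**ci)
m=(P[...,2]>0.214)&(P[...,2]<0.228); m[232:]=0
k,l,s,c=cv2.connectedComponentsWithStats(m.astype(np.uint8))
for i in range(1,k):
    if s[i,4]>60: q=P[l==i]; print(s[i],np.median(q,0),cv2.minAreaRect((q[:,:2]*1000).astype(np.float32)))
E
```

```text
[   0   43  186   57 2584] [ 0.5542934  -0.03135002  0.21468917] ((564.12255859375, -31.328018188476562), (106.13462829589844, 13.99560260772705), 1.3865995407104492)
[ 271   42   18  190 3284] [0.46524952 0.01711008 0.21620166] ((465.6412048339844, 21.20098114013672), (107.27156829833984, 9.822043418884277), 81.45639038085938)
```

View pics/s22z.png

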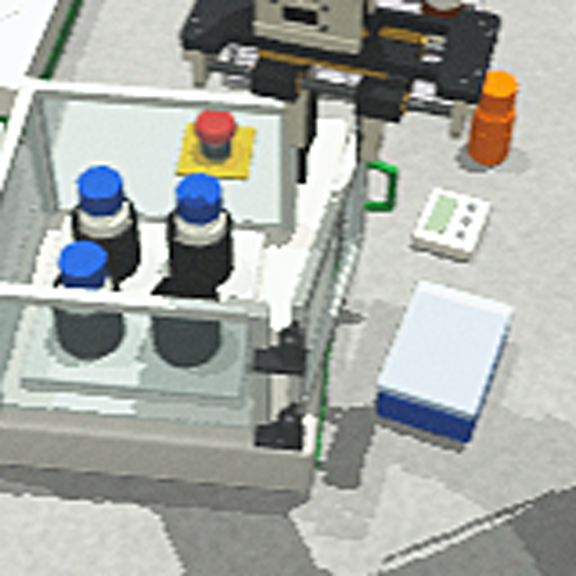

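View pics/w22.png

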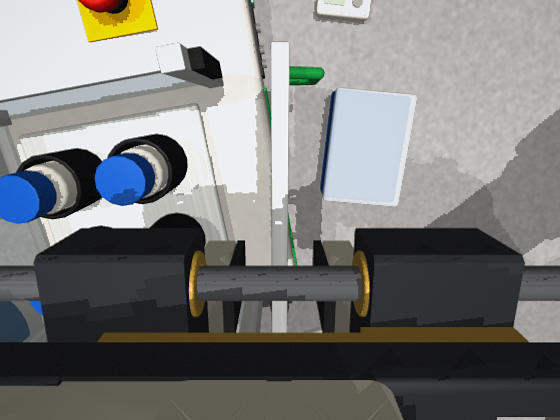

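```bash
python3 - <<'E'
from m import *
ci,p,D=load("w22.npz"); P=cloud(ci,D)
for v in range(45,232,15):
    s=P[v,268:292,2]; s=s[s>0.19]; print(v,np.median(s).round(4),len(s))
print(np.nanmedian(P[50:70,165:180,2]))
E
```

```text
45 0.2152 18
60 0.2151 18
75 0.2155 18
90 0.2154 18
105 0.216 18
120 0.2161 18
135 0.2162 18
150 0.2164 17
165 0.2164 17
180 0.2164 17
195 0.2171 17
210 0.2174 17
225 0.2176 17
0.21520635964414794
```

Call:
apply_moves(
  moves=[
    [0,0.003,0.1,0,0,0],
    [0,0.003,0.2,0,0,0],
    [0,0.003,0.3,0,0,0],
    [0,0.003,0.37,0,0,0],
    [0,0.003,0.37,0,0,0],
  ],
)

```text
time_s: 44.4
tcp_pos: [0.471, 0.0679, 0.1946]
eef_rot: [179.9, -0.1, -98.2]
contact_force: [0.1, 0.3, 0.6]
gripper_width: 0.0306
```

```bash
python3 - <<'E'
from m import *
s=status.get_state(); print(s["contact_force"],s["moment"],s["tcp_pos"])
go([0.503,0.0702,0.197],-88.3)
E
```

```text
[0.09759099 0.32694858 0.5913055 ] [ 0.03597674 -0.06974638 -0.00087649] [0.47101607 0.06788324 0.19460538]
row [-0.0343, -0.1566, -0.0122, 0.0008, -0.0011, -0.1103] now [0.471  0.0679 0.1946] [ 1.7993e+02 -1.1000e-01 -9.8220e+01]
```

Call:
apply_moves(
  moves=[
    [-0.004,-0.03,-0.005,0,0,-0.02],
    [-0.008,-0.06,-0.01,0,0,-0.04],
    [-0.014,-0.085,-0.012,0,0,-0.06],
    [-0.021,-0.11,-0.012,0,0,-0.08],
    [-0.028,-0.135,-0.012,0,0,-0.1],
    [-0.034,-0.157,-0.012,0,0,-0.11],
    [-0.034,-0.157,-0.012,0,0,-0.11],
    [-0.034,-0.157,-0.012,0,0,-0.11],
  ],
)

```text
time_s: 45.4
tcp_pos: [0.503, 0.0701, 0.1969]
eef_rot: [179.9, -0.1, -88.3]
contact_force: [0.2, -0.2, -0.5]
gripper_width: 0.0303
```

```bash
python3 - <<'E'
from m import *
s=status.get_state(); print(s["contact_force"],s["moment"],s["tcp_pos"])
ci,p,D=cap("wrist","w23"); P=cloud(ci,D); np.savez("w23.npz",p=p,d=D,**ci)
m=(P[...,2]>0.205)&(P[...,2]<0.226); m[:60]=0;m[232:]=0; m[:,:250]=0
k,l,s,c=cv2.connectedComponentsWithStats(m.astype(np.uint8))
for i in range(1,k):
    if s[i,4]>60: q=P[l==i]; print(s[i],np.median(q,0),cv2.minAreaRect((q[:,:2]*1000).astype(np.float32)))
E
```

```text
[ 0.19634658 -0.23247234 -0.54728432] [ 0.10504057 -0.09030274 -0.03587701] [0.50298107 0.07011257 0.19687815]
[ 291   60   31  172 4684] [0.49506652 0.01609009 0.21644522] ((494.7900390625, 18.540802001953125), (10.09780216217041, 64.05117797851562), 1.357873797416687)
```

View pics/w23.png

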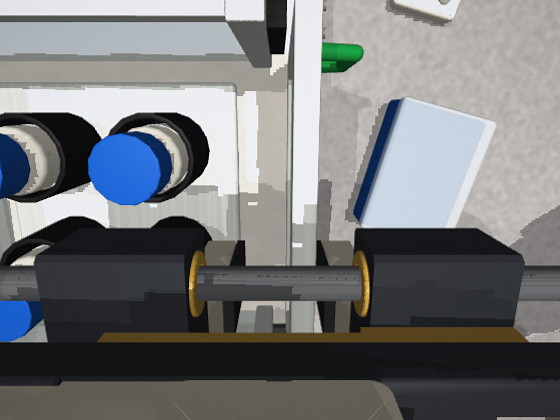

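Call:
apply_moves(
  moves=[
    [0,0.02,0,0,0,0],
    [0,0.045,0,0,0,0],
    [0,0.045,0,0,0,0],
    [0,0.045,-0.1,0,0,0],
    [0,0.045,-0.25,0,0,0],
    [0,0.045,-0.4,0,0,0],
    [0,0.045,-0.6,0,0,0],
    [0,0.045,-0.75,0,0,0],
    [0,0.045,-0.75,0,0,0],
  ],
)

```text
time_s: 46.58
tcp_pos: [0.4952, 0.0704, 0.3495]
eef_rot: [-179.8, 0.0, -88.3]
contact_force: [-0.6, -0.4, -0.9]
gripper_width: 0.0308
```

```bash
python3 - <<'E'
from m import *
ci,p,D=cap("wrist","w24"); P=cloud(ci,D); np.savez("w24.npz",p=p,d=D,**ci)
m=(P[...,2]>0.205)&(P[...,2]<0.226); m[232:]=0
k,l,s,c=cv2.connectedComponentsWithStats(m.astype(np.uint8))
for i in range(1,k):
    if s[i,4]>60: q=P[l==i]; print(s[i],np.median(q,0),cv2.minAreaRect((q[:,:2]*1000).astype(np.float32)))
hsv=cv2.cvtColor(p,cv2.COLOR_BGR2HSV)
m=(((hsv[...,0]<6)|(hsv[...,0]>174))&(hsv[...,1]>150)&(hsv[...,2]>60)).astype(np.uint8); m[235:]=0
C,_=cv2.findContours(m,cv2.RETR_EXTERNAL,cv2.CHAIN_APPROX_NONE)
for c in C:
    if cv2.contourArea(c)>60: print(cv2.boundingRect(c))
ci,p,D=cap("side","s24"); cv2.imwrite("pics/s24z.png",cv2.resize(p[150:310,200:360],None,fx=3.6,fy=3.6,interpolation=cv2.INTER_CUBIC))
print(tcp()[0])
E
```

```text
[   0   48  263   21 4151] [ 0.60631045 -0.029508    0.21416154] ((612.2664184570312, -29.573806762695312), (201.92152404785156, 13.814200401306152), 1.7231993675231934)
[ 276   56   14  176 2253] [0.49459693 0.02751231 0.21673026] ((494.21484375, 33.86226272583008), (9.870111465454102, 136.552001953125), 1.5438120365142822)
[   0   97   26  135 1654] [0.71754431 0.07365625 0.2127886 ] ((721.539306640625, 56.86320495605469), (12.259797096252441, 111.26932525634766), 1.0891445875167847)
(175, 0, 25, 6)
[0.49395687 0.07016196 0.34669066]
```

View pics/s24z.png

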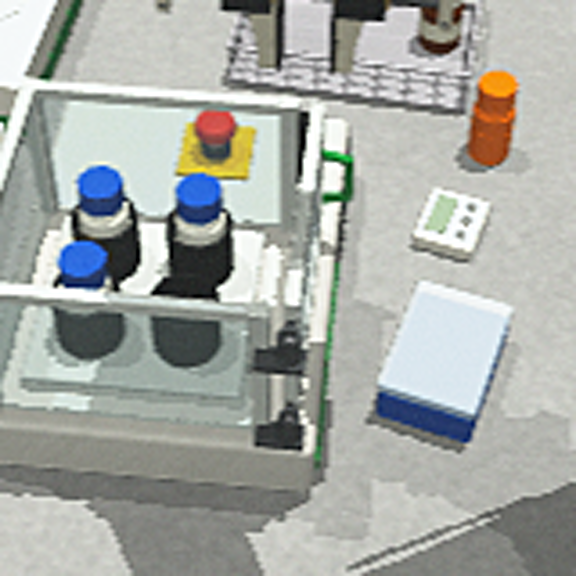

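View pics/w24.png

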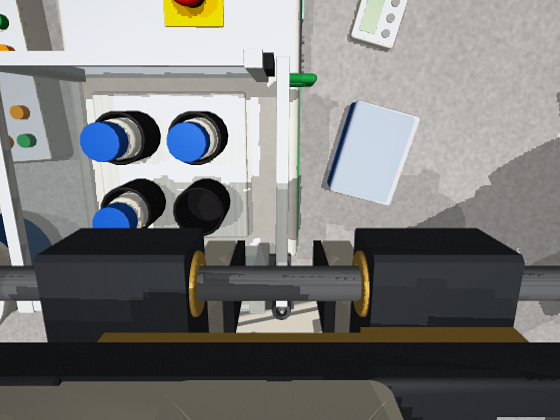

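```bash
python3 - <<'E'
from m import *
go([0.595,-0.045,0.345],-88.3)
E
```

```text
row [0.5902, -0.4883, 0.0084, 0.001, -0.0008, -0.0004] now [0.494  0.0702 0.3467] [ 1.7991e+02 -7.0000e-02 -8.8340e+01]
```

Call:
apply_moves(
  moves=[
    [0.59,-0.488,0,0,0,0],
    [0.59,-0.488,0,0,0,0],
    [0.59,-0.488,0,0,0,0],
    [0.59,-0.488,0,0,0,0],
    [0.59,-0.488,0,0,0,0],
    [0.59,-0.488,0,0,0,0],
  ],
  hand=-0.35,
)

```text
time_s: 47.42
tcp_pos: [0.5944, -0.0442, 0.3468]
eef_rot: [179.9, -0.1, -88.3]
contact_force: [-0.0, -0.5, -0.5]
gripper_width: 0.0595
```

```bash
python3 - <<'E'
from m import *
ci,p,D=cap("wrist","w25"); P=cloud(ci,D)
hsv=cv2.cvtColor(p,cv2.COLOR_BGR2HSV)
m=(((hsv[...,0]<6)|(hsv[...,0]>174))&(hsv[...,1]>150)&(hsv[...,2]>60)).astype(np.uint8); m[235:]=0
C,_=cv2.findContours(m,cv2.RETR_EXTERNAL,cv2.CHAIN_APPROX_NONE); c=max(C,key=cv2.contourArea)
Q=np.array([onz(ci,a,b,0.103)[:2] for a,b in c[:,0]])*1000
print(cv2.boundingRect(c),circ(cv2.convexHull(Q.astype(np.float32))[:,0]),np.nanmedian(P[m>0],0),np.nanpercentile(P[m>0][:,2],95),ci["T"][:3,3])
E
```

```text
(265, 90, 34, 36) (np.float64(593.5290384408318), np.float64(-112.12585138993359), np.float64(17.89459227239569)) [ 0.59354547 -0.11227697  0.11120533] 0.1127784891306138 [ 0.59693505 -0.11011361  0.50523814]
```

View pics/w25.png

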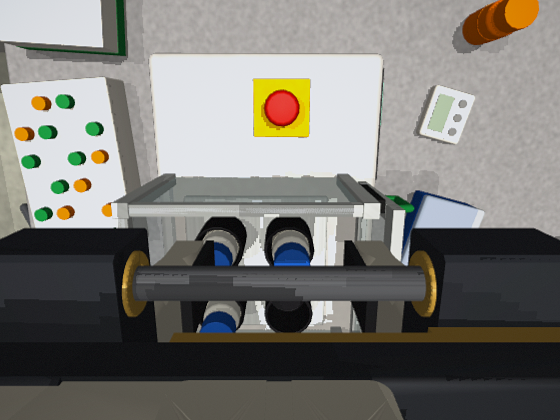

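```bash
python3 - <<'E'
from m import *
go([0.593,-0.112,0.18],-88.3)
E
```

```text
row [0.3379, 0.0167, 0.8353, 0.0007, -0.0006, 0.0004] now [ 0.5945 -0.0442  0.347 ] [ 1.7994e+02 -5.0000e-02 -8.8270e+01]
```

Call:
apply_moves(
  moves=[
    [0.2,0.015,0,0,0,0],
    [0.338,0.015,0,0,0,0],
    [0.338,0.015,0,0,0,0],
    [0.338,0.015,0.3,0,0,0],
    [0.338,0.015,0.6,0,0,0],
    [0.338,0.015,0.83,0,0,0],
    [0.338,0.015,0.83,0,0,0],
    [0.338,0.015,0.83,0,0,0],
  ],
)

```text
time_s: 48.48
tcp_pos: [0.5947, -0.1115, 0.1834]
eef_rot: [-179.9, -0.1, -88.2]
contact_force: [0.8, -0.0, 0.7]
gripper_width: 0.0589
```

```bash
python3 - <<'E'
from m import *
go([0.593,-0.112,0.0815],-88.3)
E
```

```text
row [0.0014, 0.0097, 0.5097, -0.0011, -0.001, 0.0011] now [ 0.5947 -0.1115  0.1834] [-1.799e+02 -9.000e-02 -8.820e+01]
```

Call:
apply_moves(
  moves=[
    [0.001,0.01,0.2,0,0,0],
    [0.001,0.01,0.4,0,0,0],
    [0.001,0.01,0.505,0,0,0],
    [0.001,0.01,0.505,0,0,0],
    [0.001,0.01,0.505,0,0,0],
  ],
)

```text
time_s: 49.1
tcp_pos: [0.5947, -0.1118, 0.085]
eef_rot: [-179.7, -0.1, -88.2]
contact_force: [0.5, -0.2, 0.1]
gripper_width: 0.059
```

```bash
python3 - <<'E'
from m import *
s=status.get_state(); print(s["contact_force"])
go([0.593,-0.112,0.0815],-88.3)
E
```

```text
[ 0.52083919 -0.17918582  0.14314423]
row [0.0008, 0.0088, 0.0175, -0.0036, -0.0011, 0.0016] now [ 0.5947 -0.1118  0.085 ] [-1.7968e+02 -1.0000e-01 -8.8160e+01]
```

Call:
apply_moves(
  moves=[
    [0,0.009,0.015,-0.003,0,0],
    [0,0.009,0.015,-0.003,0,0],
  ],
)

```text
time_s: 49.35
tcp_pos: [0.5936, -0.1118, 0.0831]
eef_rot: [-179.9, -0.1, -88.2]
contact_force: [0.1, 0.3, 0.3]
gripper_width: 0.0592
```

Call:
apply_moves(
  moves=[
    [0,0,0,0,0,0],
    [0,0,0,0,0,0],
    [0,0,0,0,0,0],
    [0,0,0,0,0,0],
    [0,0,0,0,0,0],
  ],
  hand=1,
  grip_force=40,
)

```text
time_s: 49.98
tcp_pos: [0.5933, -0.1118, 0.0831]
eef_rot: [-179.9, -0.1, -88.2]
contact_force: [-2.2, 0.0, 2.3]
gripper_width: 0.0362
```

Call:
apply_moves(
  moves=[
    [0,0,-0.02,0,0,0],
    [0,0,-0.04,0,0,0],
    [0,0,-0.06,0,0,0],
    [0,0,-0.065,0,0,0],
    [0,0,-0.065,0,0,0],
  ],
)

```text
time_s: 50.6
tcp_pos: [0.5932, -0.1118, 0.0952]
eef_rot: [-179.9, -0.1, -88.2]
contact_force: [4.0, -1.9, -14.0]
gripper_width: 0.0356
```

```bash
python3 - <<'E'
from m import *
s=status.get_state(); print(s["contact_force"],s["tcp_pos"],s["gripper_width"])
ci,p,D=cap("scene","c26"); u,v=proj(ci,[.593,-.112,.11]).astype(int); cv2.imwrite("pics/c26z.png",cv2.resize(p[v-30:v+30,u-30:u+30],None,fx=8,fy=8,interpolation=cv2.INTER_CUBIC))
E
```

```text
[  3.99342467  -1.85049159 -13.95576598] [ 0.59324809 -0.11175629  0.09522418] 0.03563884796520455
```

View pics/c26z.png

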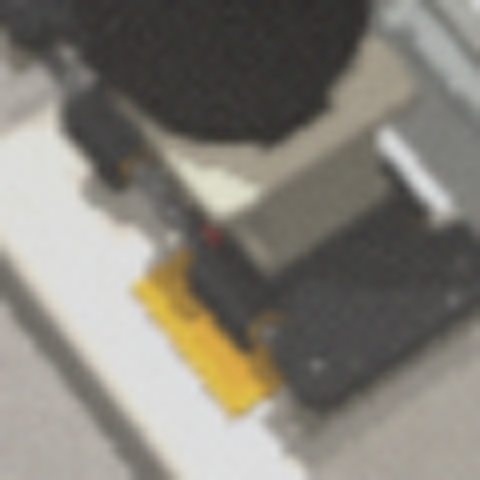

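Call:
apply_moves(
  moves=[
    [0,0,0,0,0,0],
    [0,0,0,0,0,0],
    [0,0,0,0,0,0],
    [0,0,0,0,0,0],
    [0,0,-0.2,0,0,0],
    [0,0,-0.45,0,0,0],
    [0,0,-0.7,0,0,0],
    [0,0,-1,0,0,0],
    [0,0,-1,0,0,0],
    [0,0,-1,0,0,0],
  ],
  hand=-0.4,
)

```text
time_s: 51.9
tcp_pos: [0.5926, -0.1113, 0.2953]
eef_rot: [-179.9, -0.1, -88.2]
contact_force: [-0.1, -0.7, -0.4]
gripper_width: 0.0618
```

Call:
apply_moves(
  moves=[
    [-0.34,0.1,-0.25,0,0,0],
    [-0.34,0.1,-0.25,0,0,0],
    [-0.34,0.1,-0.25,0,0,0],
    [-0.34,0.1,-0.25,0,0,0],
  ],
)

```text
time_s: 52.4
tcp_pos: [0.57, -0.0441, 0.3436]
eef_rot: [180.0, -0.1, -88.2]
contact_force: [0.6, -0.2, -0.7]
gripper_width: 0.0611
```

```bash
python3 - <<'E'
from m import *
ci,p,D=cap("wrist","w27"); P=cloud(ci,D)
hsv=cv2.cvtColor(p,cv2.COLOR_BGR2HSV)
m=(((hsv[...,0]<6)|(hsv[...,0]>174))&(hsv[...,1]>150)&(hsv[...,2]>60)).astype(np.uint8); m[235:]=0
C,_=cv2.findContours(m,cv2.RETR_EXTERNAL,cv2.CHAIN_APPROX_NONE); c=max(C,key=cv2.contourArea)
print(cv2.boundingRect(c),np.nanmedian(P[m>0],0),np.nanpercentile(P[m>0][:,2],[50,95]))
ci,p,D=cap("side","s27"); cv2.imwrite("pics/s27z.png",cv2.resize(p[150:310,200:360],None,fx=3.6,fy=3.6,interpolation=cv2.INTER_CUBIC))
E
```

```text
(241, 89, 35, 37) [ 0.5929948  -0.11228743  0.12316979] [0.12316979 0.12470887]
```

View pics/s27z.png

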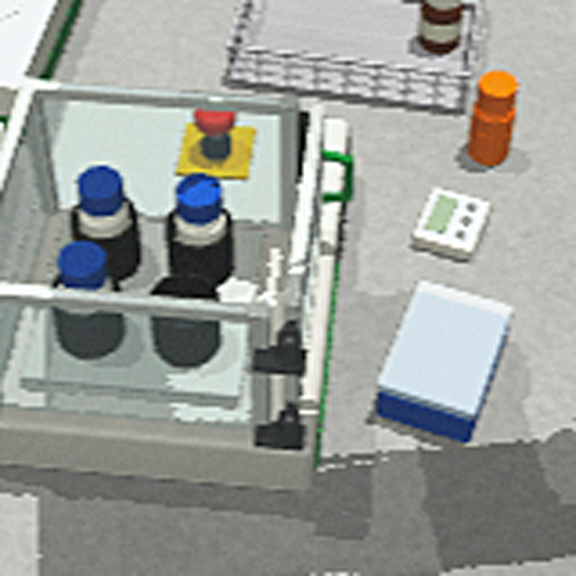

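View pics/w27.png

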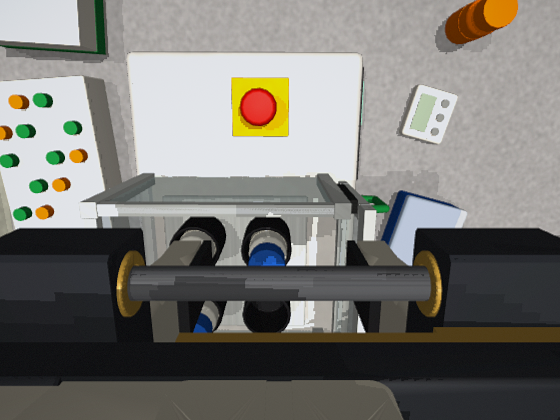

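Call:
apply_moves(
  moves=[
    [-0.58,0.38,-0.02,0,0,0],
    [-0.58,0.38,-0.02,0,0,0],
    [-0.58,0.38,-0.02,0,0,0],
    [-0.58,0.38,-0.02,0,0,0],
    [-0.58,0.38,-0.02,0,0,0],
  ],
)

```text
time_s: 53.12
tcp_pos: [0.491, 0.0683, 0.3471]
eef_rot: [179.9, -0.1, -88.3]
contact_force: [-0.0, -0.2, -0.5]
gripper_width: 0.0613
```

```bash
python3 - <<'E'
from m import *
ci,p,D=cap("wrist","w28"); P=cloud(ci,D); caps(ci,p,D,0.178)
m=(P[...,2]>0.205)&(P[...,2]<0.226); m[232:]=0
k,l,s,c=cv2.connectedComponentsWithStats(m.astype(np.uint8))
for i in range(1,k):
    if s[i,4]>60: q=P[l==i]; print(s[i],np.median(q,0),cv2.minAreaRect((q[:,:2]*1000).astype(np.float32)))
ci,p,D=cap("scene","c28"); cv2.imwrite("pics/c28z.png",cv2.resize(p[110:310,80:400],None,fx=2.4,fy=2.4,interpolation=cv2.INTER_CUBIC))
E
```

```text
px ((108.4111099243164, 225.0), 22.611112594604492) full [648.7 109.   18.6] outer [656.3 109.9  13. ] top z 0.179 depthtop [0.6449 0.1012 0.1922]
px ((181.94757080078125, 143.0772247314453), 21.948123931884766) full [577.6  34.2  18.4] outer [578.7  34.4  17.8] top z 0.1791 depthtop [0.5789 0.0342 0.1781]
px ((96.64778137207031, 144.0369415283203), 24.672683715820312) full [652.3  36.2  19.9] outer [656.1  36.7  17.5] top z 0.179 depthtop [0.6555 0.0364 0.178 ]
[   0   51  257   21 4168] [ 0.60456634 -0.02977856  0.21416341] ((608.90087890625, -29.331695556640625), (195.34584045410156, 13.496047019958496), 1.8623324632644653)
[ 270   59   14  173 2205] [0.49457718 0.02729795 0.21669577] ((494.3069152832031, 32.41811752319336), (9.687600135803223, 133.12139892578125), 1.3533297777175903)
[  0 144  16  88 732] [0.71655938 0.08499491 0.21046505] ((719.0578002929688, 71.72068786621094), (8.169208526611328, 72.01473999023438), 1.7116730213165283)
```

View pics/c28z.png

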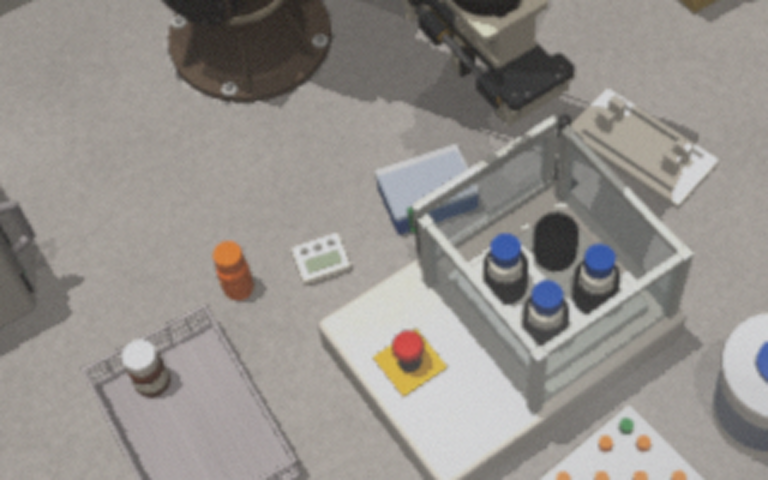

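```bash
python3 -c "
from plant import r; print(r.close_job())"
```

```text
the job is handed in; nothing more can be done
None
```

The job is done and handed in at about 53 s of the 210 s allowed. The close call reports no verdict, so I only have my own checks.

**What I did**
- **Bottles:** there were three blue-capped bottles. I put them in the back-left, back-right and front-right cups and left the brown bottle in the basket.
- **Door:** I lifted it from the rack, lowered it onto both hinge pins and pushed it shut by its upper rail. It touched a pin about 1 mm off in y on the way down. I shifted it and it then seated.
- **Knob:** once the door was shut, I pulled the stop knob up 12 mm to its stop and let go.

**Last checks**
- **Bottles:** cap tops read 0.178 m, which means fully down. Caps are within about 3 mm of the measured cup centres. The back-left bottle was partly hidden behind the gripper in the last view, but an earlier clear view showed it seated.
- **Door:** its free edge is about where shut should be, at x ≈ -0.125 m in the shaker frame, and it is within 0.4° of the shut angle.
- **Knob:** its top rose from 0.112 m to 0.124 m.
- **Surroundings:** the tip box, timer and brown bottle look unmoved, and the gripper is clear of everything.

**Where readings disagreed**
- The door's top rail reads about 2–5 mm low towards the free edge, a tilt of roughly 0.02 rad. That fits the play between bore and pin and is under the 0.06 rad limit.
- The scene and side cameras differed by about 4 mm on the shaker's position, so I relied on the wrist camera.

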